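# Scrape a mould plate clear and stand the scraper on edge

### The arm

A 7-joint arm with a two-finger parallel gripper is mounted at the origin on the work surface. World frame = base frame: x ahead of the robot, y to its left, z up, the work surface at z = 0. Lengths are in mm, angles in rad, forces in N, time in s.
With the tool pointing down it reaches from about 425 to 875 mm from the base axis. Payload 8.4 kg.
Tool frame: the origin (TCP) lies on the centre line of the jaws, within the pads' length; the fingertips stand 11 mm ahead of it and the grasp point (between the pads) lies 8 mm behind it; z points along the fingers, y is the direction in which the jaws open and shut (so a half turn about z gives the same grasp; the last joint's range is limited). The gripper opens to 87 mm and grips with 3 to 60 N. Pads are 19 mm wide; open, the fingers measure 117 mm over their backs; the gripper's body (75 mm by 190 mm) begins 51 mm behind the grasp point.
Start: joints at [-1.212, 0.333, 0.04, 1.465, -0.013, 1.343, -0.059], TCP at [287.281, 583.038, 233.546] pointing down, gripper open.
Joint ranges: [-2.58, 2.58], [-0.38, 2.09], [-1.3, 1.39], [0.25, 2.4], [-1.5, 4.64], [0.08, 2.09], [-2.65, 2.65]. Speed limits (rad/s): [2.22, 2.22, 2.79, 2.79, 3.14, 3.14, 3.14].

### API

Orientations are given as a unit quaternion [x, y, z, w].
In Python, from station import ctrl gives the robot as it stands. The module is installed in compiled form; this text tells all that it offers.
- The arm moves only by the tool send_rows, never from a script. Its argument "rows" is a list of rows, each an object of numbers: "tx", "ty", "tz": the shift along the tool's x, y, z each as a share of 100 cm, from -1 to 1; "wx", "wy", "wz": the turn, a rotation vector about the tool's x, y, z each as a share of 60 degrees, from -1 to 1; "gripper": the closure, from -1 (fully open) to 1 (shut), so that 0 is half open. A call has 1 to 10 rows; each row is the pose to reach, as a shift and turn from the pose commanded when the call began, along the tool's axes at that moment; what a row does not reach only later rows make up. A row lasts 1/12 s, in which the tool goes at most 41.7 mm and 7.16 degrees, less where a joint would pass 70% of its speed; a pose out of reach is approached as far as the arm can. A call with a number of a shift or a turn outside -1 to 1 is refused whole. A call with a gripper value outside its range is refused whole. The fingers move at their own pace and stop on an object; "grip_force" is the grip in N (left out, the last holds). Time passes only in rows, so rows that repeat a pose let the fingers close. It gives the time, the measured TCP pose, the force and the opening at its end, in the units of the state.
- ctrl.state(): the state, without advancing time (a new reading comes with each control period).
- ctrl.snapshot(name): name is "side" or "top"; returns a dict with "frame" (384x512x3 uint8, blue, green, red), "fx", "fy", "cx", "cy" (pixels), "xyz" and "orientation" of the camera in the world. Camera axes: x right, y down, z forward; pixel columns grow to the right and rows downward; lengths in mm; the calibration is good to about 2 mm. A picture is of the moment at which its call begins. There is no depth.
- ctrl.job_done(): hands the job in, once; it reports no verdict.
Trained networks look in a picture, given as the dict that the camera call returned (one of the last four; its "shot" number tells which), for a name from the list of things; names that differ only in an ending like _2 or _b are one class to them, and where a whole thing is asked for, a point or a joint stands for the part that bears it (a point fixed in the world has none). Each returns a list of dicts, best first, with "p" (0 to 1); they miss things now and then, are a little off and sometimes report something else, mostly with a low value. They report only what shows in the picture. A call takes as long as a camera call. They do not tell look-alikes from the thing itself.
- ctrl.look_for(label, picture): "location" ([x, y, z] in mm, in world coordinates, good to about 4 mm: the middle of the surface that is visible of it).
The state is a dict: "clock": time; "joint_pos": joint angles; "qd": joint speeds; "effort": joint torques, N m; "tool_pos": TCP position; "tool_rot": TCP orientation; "wrist_force": force on the tool from outside, world axes, zero at the start; "torque": the same for the moment, N m; "gripper_width": finger opening in mm.
Only numpy, scipy, OpenCV 4.12 (cv2) and the standard library are available. Lean on these libraries where they do the work, as an engineer would, in place of code of your own. Each camera call takes 0.05 s, during which the arm holds its last target. There are 200 camera calls.

### The job

Pick up the scraper by its handle and turn it onto one of its long edges, press that edge gently but firmly on the steel plate at the mat end, behind all the offcuts, and keep it pressed while you wipe towards the tray until every offcut has dropped into the tray. Then stand the scraper on the mat, upright on a long thin edge, and let go. Move the offcuts only with the scraper, never with the fingers, do not bear down hard on the plate, and leave the bushings and caps where they are.

Things in the scene. Friction and masses are not known exactly. Their poses are not given: they have to be found in the camera images.
- plate: Flat steel mould plate, fixed, 180 mm (its x) by 260 mm (its y), top face 42 mm above the bench. Along both 260 mm sides runs a dark rim 8 mm wide, 6 mm above the top face, 164 mm clear between the rims; both 180 mm ends (+y, -y) are open and level. Origin: centre of its underside, on the bench; z up.
- tray: Open grey sheet-metal scrap tray, fixed, outside 200 mm (its x) by 168 mm (its y), 18 mm high, walls 3 mm. It stands close against one open end of the plate, its centre 215 mm from the plate's centre along the plate's +y or -y (this varies), with the plate's yaw. Origin: centre of its underside.
- mat: Black rubber mat, fixed, 220 mm (its x) by 160 mm (its y), 4 mm thick, 5 mm off the plate's other open end (centre 215 mm from the plate's centre), with the plate's yaw. Origin: centre of its underside.
- scraper: Scraper, 0.5 kg: aluminium slab 76 (its x) by 145 (y) by 20 mm (z), with a wooden handle block 34 (x) by 40 mm (y) standing 46 mm out of the middle of one broad face (z = 20 to 66 mm). At the start it lies flat on the mat, handle up. Its two 145 mm long thin edges (x = +38 and -38 mm) are alike; either may scrape. Origin: centre of the broad face without handle; z along the handle.
- blade_mid (a point): Centre of the scraper's aluminium slab (scraper z = 10 mm), 38 mm from either long edge.
- handle_mid (a point): Centre of the scraper's wooden handle (scraper z = 46 mm), with the scraper's axes.
- chip_a: A loose black hard-plastic moulding offcut (20 g), lying flat on the steel plate, in any yaw: a bar 50 x 20 x 8 mm. Origin: centre of its underside.
- chip_b: A loose black hard-plastic moulding offcut (20 g), lying flat on the steel plate, in any yaw: a disc 42 mm across and 8 mm thick with a 12 mm stub 8 mm high on top. Origin: centre of its underside.
- chip_c: A loose black hard-plastic moulding offcut (20 g), lying flat on the steel plate, in any yaw: a T, 44 x 39 x 8 mm. Origin: centre of its underside.
- chip_d: A loose black hard-plastic moulding offcut (20 g), lying flat on the steel plate, in any yaw: a runner 46 mm long, 8 mm thick, with two 24 mm round lobes. Origin: centre of its underside.
- bushing_cone: Bystander: black tapered bushing, 76 mm across the top, 55 mm high. Origin: centre of its underside.
- bushing_flange: Bystander: black bushing with a 68 mm foot flange, 45 mm high. Origin: centre of its underside.
- cap_1: Bystander: whitish moulded cap, 66 mm across the foot, 50 mm high. Origin: centre of its underside.
- cap_2: Bystander: another such cap.
- bushing_round: Bystander: plain black round bushing, 60 mm across, 40 mm high. Origin: centre of its underside.
- bushing_round_2: Bystander: another such bushing.
Not all that is in view belongs to the job. Of the things shaped like the scraper, the aluminium one is meant. Leave any turquoise look-alike of the chip_a alone.

How it is judged (in metres and radians):
On the way, in this order (a step that is already met when the one before it is completed fails the run):
1. the scraper, turned on a long edge, is pressed on the plate (over 1.5 N) at the mat end, behind the offcuts, with all offcuts still on the plate (contact force between scraper and plate above 1.5 N and horizontal distance between blade_mid and tray above 0.27 m and angle between scraper's own z axis and vertical above 0.6 rad and angle between scraper's own y axis and vertical between 1.3 and 1.84 rad and x of chip_a in the frame of plate between -0.09 and 0.09 m and y of chip_a in the frame of plate between -0.13 and 0.13 m and z of each of chip_a, chip_b, chip_c, chip_d in the frame of plate above 0.036 m and x of chip_b in the frame of plate between -0.09 and 0.09 m and y of chip_b in the frame of plate between -0.13 and 0.13 m and x of chip_c in the frame of plate between -0.09 and 0.09 m and y of chip_c in the frame of plate between -0.13 and 0.13 m and x of chip_d in the frame of plate between -0.09 and 0.09 m and y of chip_d in the frame of plate between -0.13 and 0.13 m), for 0.2 s.
2. the scraper, still on edge and pressed on the plate (over 1 N), has wiped past the middle towards the tray (contact force between scraper and plate above 1 N and horizontal distance between blade_mid and tray below 0.19 m and angle between scraper's own z axis and vertical above 0.6 rad and angle between scraper's own y axis and vertical between 1.3 and 1.84 rad), for 0.1 s.
3. every offcut is in the tray (x of chip_a in the frame of tray between -0.1 and 0.1 m and y of chip_a in the frame of tray between -0.085 and 0.085 m and z of each of chip_a, chip_b, chip_c, chip_d in the frame of tray below 0.034 m and x of chip_b in the frame of tray between -0.1 and 0.1 m and y of chip_b in the frame of tray between -0.085 and 0.085 m and x of chip_c in the frame of tray between -0.1 and 0.1 m and y of chip_c in the frame of tray between -0.085 and 0.085 m and x of chip_d in the frame of tray between -0.1 and 0.1 m and y of chip_d in the frame of tray between -0.085 and 0.085 m), for 0.2 s.
At the end, for the whole second after the job is handed in: All four offcuts lie still in the tray (centres inside its outline, less than 34 mm above the bench), and the scraper stands still on the mat, its middle over the mat, its broad faces within about 9 degrees of vertical and its long edge within about 9 degrees of level, resting on the mat (all of step 3 and angle between scraper's own z axis and vertical between 1.4 and 1.74 rad and angle between scraper's own y axis and vertical between 1.4 and 1.74 rad and x of blade_mid in the frame of mat between -0.11 and 0.11 m and y of blade_mid in the frame of mat between -0.08 and 0.08 m and contact force between scraper and mat above 1 N and linear speed of scraper below 0.02 m/s and linear speed of each of chip_a, chip_b, chip_c, chip_d below 0.03 m/s); the robot touches nothing.
It fails at once if the fingers touch an offcut (contact force between the fingers and chip_a above 0.5 N or contact force between the fingers and chip_b above 0.5 N or contact force between the fingers and chip_c above 0.5 N or contact force between the fingers and chip_d above 0.5 N).
It fails at once if the scraper is pressed on the plate with more than 40 N (contact force between scraper and plate above 40 N).
It fails at once if a bushing or cap is moved more than 25 mm (distance of any of bushing_cone, bushing_flange, cap_1, cap_2, bushing_round, bushing_round_2 from where it was at the start of the episode above 0.025 m).
It also fails if it takes over 58 s, if anything falls off the work surface, if the arm or the gripper's body presses on something with over 40 N, if the wrist force passes 120 N, or if a joint passes its speed limit or range.

## Working session

There is one attempt and no reset: what is moved stays moved. The work goes in short steps, Python scripts to look and compute and a tool call to move; the robot and the scene stay as the last step left them, time stands still between calls to the robot, and variables do not carry over. Pictures are saved under pics/ and viewed, about 8 in all and at most 12, crops included, and the job is handed in when it is done.

Besides the shell and the picture viewer there is one more tool, called after "Call:" as name([rows], argument=value, ...), one row to a line, values as JSON. send_rows: Moves the arm, as the interface text tells. Its arguments: {"type":"object","properties":{"rows":{"type":"array","items":{"type":"object","properties":{"tx":{"type":"number"},"ty":{"type":"number"},"tz":{"type":"number"},"wx":{"type":"number"},"wy":{"type":"number"},"wz":{"type":"number"},"gripper":{"type":"number"}}}},"grip_force":{"type":"number"}},"required":["rows"]}

```bash
mkdir -p pics; cat > h.py <<'E'
import numpy as np, cv2
from scipy.spatial.transform import Rotation as R
from station import ctrl
def ray(s,uv):
    d=np.array([(uv[0]-s["cx"])/s["fx"],(uv[1]-s["cy"])/s["fy"],1.])
    return R.from_quat(s["orientation"]).apply(d)
def atz(s,uv,z):
    d=ray(s,uv);o=np.array(s["xyz"]);return o+d*(z-o[2])/d[2]
def proj(s,p):
    c=R.from_quat(s["orientation"]).inv().apply(np.array(p)-np.array(s["xyz"]))
    return np.array([s["cx"]+s["fx"]*c[0]/c[2],s["cy"]+s["fy"]*c[1]/c[2]])
E
python3 - <<'E'
from h import *
for n in("top","side"):
    s=ctrl.snapshot(n);cv2.imwrite(f"pics/{n}0.png",cv2.resize(s["frame"],None,fx=1.5,fy=1.5,interpolation=cv2.INTER_CUBIC))
    print(n,{k:s[k] for k in s if k!="frame"})
    for l in["plate","tray","mat","scraper","handle_mid","chip_a","chip_b","chip_c","chip_d","bushing_cone","bushing_flange","cap_1","bushing_round"]:
        for r in ctrl.look_for(l,s)[:3]: print(l,round(r["p"],2),np.round(r["location"]),np.round(proj(s,r["location"])*1.5))
print(ctrl.state())
E
```

```text
top {'fx': 449.544755724154, 'fy': 449.544755724154, 'cx': 249.81053022672577, 'cy': 193.57597045266587, 'xyz': array([ 419.34845461,  -78.85831494, 1202.83837272]), 'orientation': array([ 0.7102216 , -0.70190288,  0.03245287, -0.04317914]), 'shot': 1}
plate 0.64 [534.   4.  42.] [337. 296.]
plate 0.24 [411. 155.  35.] [249. 366.]
tray 0.92 [576. 221.   3.] [219. 274.]
mat 0.79 [ 510. -204.    6.] [456. 312.]
scraper 0.89 [ 295. -413.   23.] [579. 439.]
scraper 0.67 [ 471. -202.   24.] [456. 334.]
handle_mid 0.79 [ 472. -204.   23.] [457. 333.]
handle_mid 0.77 [ 291. -409.   18.] [576. 441.]
handle_mid 0.21 [688.  32.  50.] [323. 207.]
chip_a 0.69 [568.  32.  42.] [322. 276.]
chip_a 0.69 [557. -33.  54.] [359. 282.]
chip_a 0.56 [483. -16.  52.] [348. 325.]
chip_b 0.69 [568.  32.  42.] [322. 276.]
chip_b 0.69 [557. -33.  54.] [359. 282.]
chip_b 0.56 [483. -16.  52.] [348. 325.]
chip_c 0.69 [568.  32.  42.] [322. 276.]
chip_c 0.69 [557. -33.  54.] [359. 282.]
chip_c 0.56 [483. -16.  52.] [348. 325.]
chip_d 0.69 [568.  32.  42.] [322. 276.]
chip_d 0.69 [557. -33.  54.] [359. 282.]
chip_
[... 1897 characters left out ...]
rray([-1.21219058,  0.33322871,  0.0399228 ,  1.46544056, -0.01340881,
        1.34330247, -0.05852208]), 'qd': array([-8.31940769e-05,  3.04844815e-04,  7.36091650e-04,  9.71126300e-04,
        1.18517976e-03,  4.32486107e-04, -2.80098324e-04]), 'effort': array([ 2.31484267e-05, -6.56122541e+01,  1.33296311e+00, -4.04050255e+01,
       -5.98677993e-02,  3.54458322e-02,  1.68108846e-05]), 'tool_pos': array([287.28884476, 583.01189211, 233.50776243]), 'tool_rot': array([ 2.26946522e-01,  9.73907220e-01, -5.50608569e-05, -1.32738354e-05]), 'wrist_force': array([-0.60090163,  0.51982364, -0.5172097 ]), 'torque': array([-0.01390818,  0.00569039,  0.00461967]), 'gripper_width': 86.73177668447913}
```

View both.

View pics/top0.png

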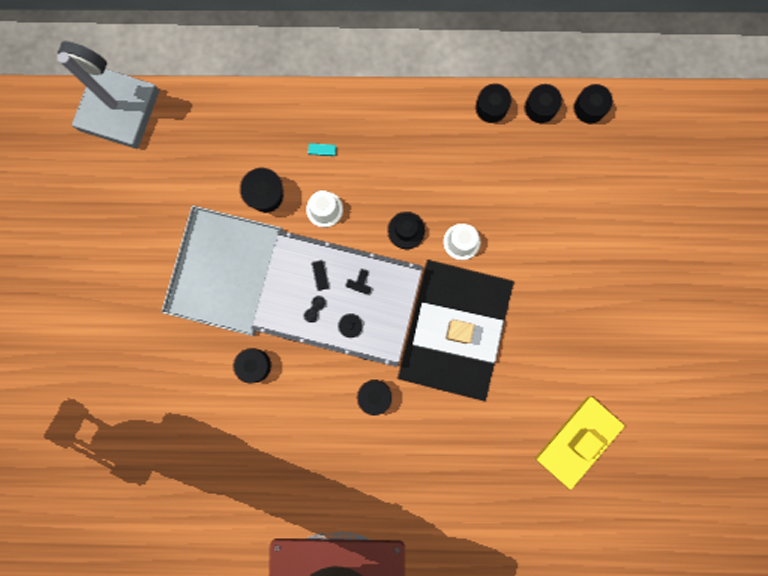

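View pics/side0.png

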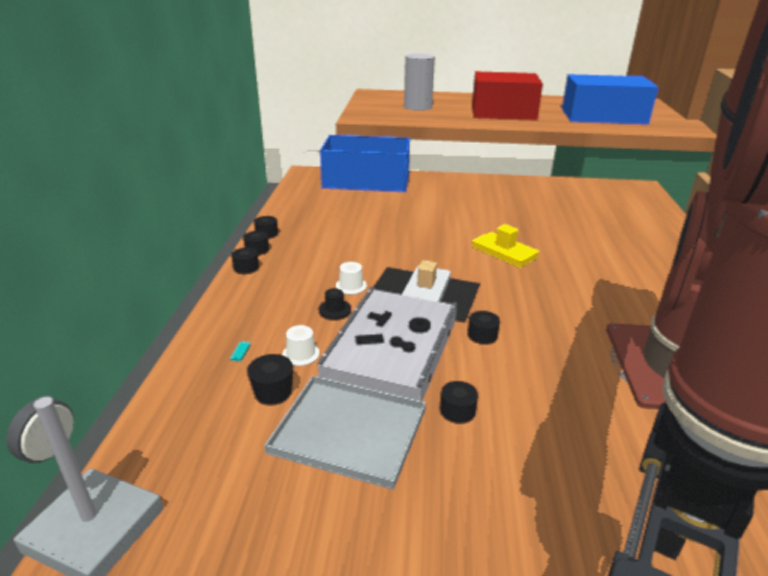

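```bash
cat > m.py <<'E'
from h import *
s=ctrl.snapshot("top");f=s["frame"];hsv=cv2.cvtColor(f,cv2.COLOR_BGR2HSV);H,S,V=cv2.split(hsv)
def comp(mask,uv):
    n,l=cv2.connectedComponents(mask.astype(np.uint8));u,v=map(int,uv)
    w=l[v-6:v+7,u-6:u+7];w=w[w>0]
    return (l==np.bincount(w).argmax()).astype(np.uint8)
def rect(m,z,name):
    c=max(cv2.findContours(m,cv2.RETR_EXTERNAL,cv2.CHAIN_APPROX_NONE)[0],key=cv2.contourArea).reshape(-1,2)
    P=np.array([atz(s,p,z)[:2] for p in c]).astype(np.float32)
    r=cv2.minAreaRect(P);b=cv2.boxPoints(r)
    print(name,np.round(r[0],1),np.round(r[1],1),round(r[2],1),np.round(b).tolist());return P
dark=V<60
mat=comp(dark,(440/1.5,285/1.5)); 
rect(mat,4,"mat")
al=(S<60)&(V>120)
rect(comp(al,(425/1.5,325/1.5)),24,"slab")
rect(comp((S>60)&(V>120)&(H<30),(460/1.5,330/1.5)),70,"handletop")
rect(comp(al,(300/1.5,310/1.5)),42,"plate")
for uv in[(319,275),(360,283),(315,310),(350,325)]: rect(comp(dark,(uv[0]/1.5,uv[1]/1.5)),48,"chip")
E
python3 m.py
```

```text
mat [ 480.2 -203.6] [157.9 217.4] 76.4 [[356.0, -255.0], [567.0, -306.0], [604.0, -152.0], [393.0, -101.0]]
slab [ 474.5 -205.8] [146.7  76.2] 78.0 [[422.0, -270.0], [497.0, -285.0], [527.0, -142.0], [452.0, -126.0]]
handletop [ 474.  -204.2] [41.4 34.6] 79.3 [[453.0, -221.0], [487.0, -228.0], [495.0, -187.0], [461.0, -181.0]]
plate [548.1  83.6] [420.6 195.4] 76.4 [[404.0, -98.0], [594.0, -144.0], [693.0, 265.0], [503.0, 311.0]]
chip [569.2  34.6] [47.8 16.3] 12.5 [[544.0, 37.0], [548.0, 22.0], [594.0, 32.0], [591.0, 48.0]]
chip [556.5 -29.9] [40.4 37.3] 11.0 [[533.0, -15.0], [540.0, -52.0], [580.0, -44.0], [573.0, -8.0]]
chip [511.   42.5] [19.9 45. ] 62.1 [[486.0, 44.0], [526.0, 23.0], [536.0, 41.0], [496.0, 62.0]]
chip [482.3 -18.1] [36.  36.1] 0.7 [[464.0, -0.0], [465.0, -36.0], [501.0, -36.0], [500.0, 0.0]]
```

```bash
cat >> h.py <<'E'
T=np.array([np.cos(np.radians(76.4)),np.sin(np.radians(76.4)),0]);X=np.array([T[1],-T[0],0]);UP=np.array([0,0,1.])
PC=np.array([530.7,5.4,0]);MC=np.array([480.2,-203.6,0])
def ori(y,z): return R.from_matrix(np.c_[np.cross(y,z),y,z])
a=np.radians(78);yg=np.array([np.cos(a),np.sin(a),0]);hg=np.array([yg[1],-yg[0],0]);A=np.radians(35)
zg=np.sin(A)*hg-np.cos(A)*UP;RG=ori(yg,zg);G=np.array([474,-205,50.])
def RF(ang=90,mis=0): # tool pose for scraper z at ang deg from vertical toward mat; hand tilt from vertical = ang-35
    b=np.radians(ang)-A+np.radians(mis);return ori(X,np.sin(b)*T-np.cos(b)*UP)
def rows(path,st=None):
    st=st or ctrl.state();p=np.array(st["tool_pos"]);q=R.from_quat(st["tool_rot"])
    for P,Q in path:
        t=q.inv().apply(np.array(P)-p)/1000;w=np.degrees((q.inv()*Q).as_rotvec())
        print("t",np.round(t,4),"w",np.round(w/60,4),"| mm",round(np.linalg.norm(t)*1000),"deg",round(np.linalg.norm(w)))
        p,q=np.array(P),Q
E
python3 - <<'E'
from h import *
pre=G+zg*8-150*zg
down=ori(yg,-UP)
rows([((500,150,300),down),((430,-190,260),down),(pre,RG),(G+zg*8,RG)])
print(pre)
E
```

```text
t [-0.3822 -0.2944 -0.0665] w [-0.     -0.     -0.2372] | mm 487 deg 14
t [-0.0022 -0.3471  0.04  ] w [0. 0. 0.] | mm 349 deg 0
t [ 0.0353 -0.0055  0.0937] w [ 0.     -0.5833  0.    ] | mm 100 deg 35
t [-0.    0.    0.15] w [0. 0. 0.] | mm 150 deg 0
[ 394.33197706 -188.06603897  166.31959029]
```

Call:
send_rows([
  {"tx":-0.382,"ty":-0.294,"tz":-0.066,"wz":-0.237,"gripper":-1},
  {"tx":-0.382,"ty":-0.294,"tz":-0.066,"wz":-0.237,"gripper":-1},
  {"tx":-0.382,"ty":-0.294,"tz":-0.066,"wz":-0.237,"gripper":-1},
  {"tx":-0.382,"ty":-0.294,"tz":-0.066,"wz":-0.237,"gripper":-1},
  {"tx":-0.382,"ty":-0.294,"tz":-0.066,"wz":-0.237,"gripper":-1},
  {"tx":-0.382,"ty":-0.294,"tz":-0.066,"wz":-0.237,"gripper":-1},
  {"tx":-0.382,"ty":-0.294,"tz":-0.066,"wz":-0.237,"gripper":-1},
  {"tx":-0.382,"ty":-0.294,"tz":-0.066,"wz":-0.237,"gripper":-1},
  {"tx":-0.382,"ty":-0.294,"tz":-0.066,"wz":-0.237,"gripper":-1},
  {"tx":-0.382,"ty":-0.294,"tz":-0.066,"wz":-0.237,"gripper":-1},
])

```text
schema error: expected keys tx, ty, tz, wx, wy, wz, gripper
```

```bash
python3 - <<'E'
from h import *
s=ctrl.state();print(s["clock"],s["tool_pos"],s["joint_pos"])
rows([((430,-190,260),ori(yg,-UP))])
E
```

```text
1.45 [287.28564062 583.05282674 233.54008811] [-1.21221215  0.33321624  0.03991615  1.46539085 -0.01340986  1.34326981
 -0.0584975 ]
t [-0.4697 -0.6304 -0.0265] w [-0.     -0.     -0.2372] | mm 787 deg 14
```

Call:
send_rows([
  {"tx":-0.382,"ty":-0.294,"tz":-0.066,"wx":0,"wy":0,"wz":-0.237,"gripper":-1},
  {"tx":-0.382,"ty":-0.294,"tz":-0.066,"wx":0,"wy":0,"wz":-0.237,"gripper":-1},
  {"tx":-0.382,"ty":-0.294,"tz":-0.066,"wx":0,"wy":0,"wz":-0.237,"gripper":-1},
  {"tx":-0.382,"ty":-0.294,"tz":-0.066,"wx":0,"wy":0,"wz":-0.237,"gripper":-1},
  {"tx":-0.382,"ty":-0.294,"tz":-0.066,"wx":0,"wy":0,"wz":-0.237,"gripper":-1},
  {"tx":-0.382,"ty":-0.294,"tz":-0.066,"wx":0,"wy":0,"wz":-0.237,"gripper":-1},
  {"tx":-0.382,"ty":-0.294,"tz":-0.066,"wx":0,"wy":0,"wz":-0.237,"gripper":-1},
  {"tx":-0.382,"ty":-0.294,"tz":-0.066,"wx":0,"wy":0,"wz":-0.237,"gripper":-1},
  {"tx":-0.382,"ty":-0.294,"tz":-0.066,"wx":0,"wy":0,"wz":-0.237,"gripper":-1},
  {"tx":-0.382,"ty":-0.294,"tz":-0.066,"wx":0,"wy":0,"wz":-0.237,"gripper":-1},
])

```text
clock: 2.28
tool_pos: [470.0, 210.6, 290.7]
tool_rot: [0.105, 0.995, 0.0, 0.0]
wrist_force: [1.9, -0.3, 0.3]
gripper_width: 87.2
```

```bash
python3 - <<'E'
from h import *
s=ctrl.state();print(s["clock"],s["tool_pos"],s["joint_pos"])
rows([((430,-190,260),ori(yg,-UP))])
E
```

```text
2.2833 [469.95175135 210.60009076 290.71997262] [-0.77644999  0.02334357  0.27559413  1.71325461 -0.00676001  1.40506988
  0.86140836]
t [-0.0443 -0.4002  0.0304] w [ 0.0007  0.0004 -0.0001] | mm 404 deg 0
```

Call:
send_rows([
  {"tx":-0.044,"ty":-0.4,"tz":0.03,"wx":0,"wy":0,"wz":0,"gripper":-1},
  {"tx":-0.044,"ty":-0.4,"tz":0.03,"wx":0,"wy":0,"wz":0,"gripper":-1},
  {"tx":-0.044,"ty":-0.4,"tz":0.03,"wx":0,"wy":0,"wz":0,"gripper":-1},
  {"tx":-0.044,"ty":-0.4,"tz":0.03,"wx":0,"wy":0,"wz":0,"gripper":-1},
  {"tx":-0.044,"ty":-0.4,"tz":0.03,"wx":0,"wy":0,"wz":0,"gripper":-1},
  {"tx":-0.044,"ty":-0.4,"tz":0.03,"wx":0,"wy":0,"wz":0,"gripper":-1},
  {"tx":-0.044,"ty":-0.4,"tz":0.03,"wx":0,"wy":0,"wz":0,"gripper":-1},
  {"tx":-0.044,"ty":-0.4,"tz":0.03,"wx":0,"wy":0,"wz":0,"gripper":-1},
  {"tx":-0.044,"ty":-0.4,"tz":0.03,"wx":0,"wy":0,"wz":0,"gripper":-1},
  {"tx":-0.044,"ty":-0.4,"tz":0.03,"wx":0,"wy":0,"wz":0,"gripper":-1},
])

```text
clock: 3.12
tool_pos: [428.0, -191.8, 260.3]
tool_rot: [0.106, 0.994, 0.0, 0.001]
wrist_force: [0.7, 0.9, -0.2]
gripper_width: 86.9
```

```bash
python3 - <<'E'
from h import *
s=ctrl.state();print(s["clock"],s["tool_pos"],s["joint_pos"])
rows([(G+zg*8-150*zg,RG)])
E
```

```text
3.1167 [ 427.96744251 -191.78828691  260.31944166] [-0.44604767 -0.11666846  0.72609268  1.87522045  0.07895692  1.35324567
  1.61770119]
t [ 0.0338 -0.0035  0.094 ] w [-0.0008 -0.5822 -0.0031] | mm 100 deg 35
```

Call:
send_rows([
  {"tx":0.034,"ty":-0.0035,"tz":0.094,"wx":0,"wy":-0.582,"wz":-0.003,"gripper":-1},
  {"tx":0.034,"ty":-0.0035,"tz":0.094,"wx":0,"wy":-0.582,"wz":-0.003,"gripper":-1},
  {"tx":0.034,"ty":-0.0035,"tz":0.094,"wx":0,"wy":-0.582,"wz":-0.003,"gripper":-1},
  {"tx":0.034,"ty":-0.0035,"tz":0.094,"wx":0,"wy":-0.582,"wz":-0.003,"gripper":-1},
  {"tx":0.034,"ty":-0.0035,"tz":0.094,"wx":0,"wy":-0.582,"wz":-0.003,"gripper":-1},
  {"tx":0.034,"ty":-0.0035,"tz":0.094,"wx":0,"wy":-0.582,"wz":-0.003,"gripper":-1},
  {"tx":0.034,"ty":-0.0035,"tz":0.094,"wx":0,"wy":-0.582,"wz":-0.003,"gripper":-1},
])

```text
clock: 3.7
tool_pos: [396.8, -175.4, 175.7]
tool_rot: [0.093, 0.973, -0.005, 0.211]
wrist_force: [0.2, 0.6, 0.3]
gripper_width: 86.9
```

```bash
python3 - <<'E'
from h import *
s=ctrl.state();print(s["clock"],s["tool_pos"],s["joint_pos"])
rows([(G+zg*8-150*zg,RG),(G+zg*8,RG)]); rows([(G+zg*8,RG)])
s=ctrl.snapshot("side");cv2.imwrite("pics/s1.png",cv2.resize(s["frame"],None,fx=1.5,fy=1.5))
E
```

```text
3.7 [ 396.76773809 -175.39539719  175.72694996] [ 0.25153222 -0.37809763  0.12881151  2.343264   -0.08534872  0.76406566
  1.81013737]
t [ 0.0038 -0.0132  0.0082] w [ 0.0358 -0.179   0.0065] | mm 16 deg 11
t [-0.    0.    0.15] w [0. 0. 0.] | mm 150 deg 0
t [-0.0242 -0.0189  0.1555] w [ 0.0358 -0.179   0.0065] | mm 158 deg 11
```

View pics/s1.png

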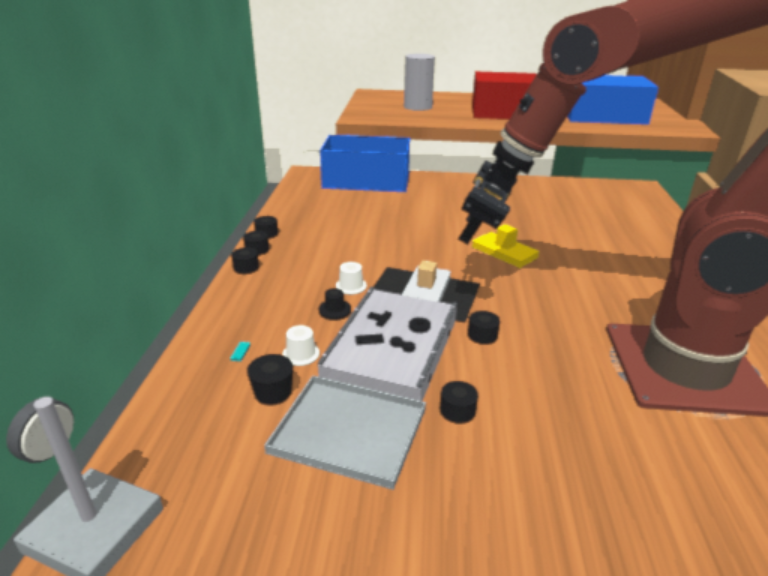

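```bash
python3 - <<'E'
from h import *
rows([(G+zg*8-70*zg,RG)])
E
```

```text
t [-0.012  -0.0138  0.0871] w [ 0.0338 -0.1781  0.0021] | mm 89 deg 11
```

Call:
send_rows([
  {"tx":-0.012,"ty":-0.014,"tz":0.087,"wx":0.034,"wy":-0.178,"wz":0.002,"gripper":-1},
  {"tx":-0.012,"ty":-0.014,"tz":0.087,"wx":0.034,"wy":-0.178,"wz":0.002,"gripper":-1},
  {"tx":-0.012,"ty":-0.014,"tz":0.087,"wx":0.034,"wy":-0.178,"wz":0.002,"gripper":-1},
  {"tx":-0.012,"ty":-0.014,"tz":0.087,"wx":0.034,"wy":-0.178,"wz":0.002,"gripper":-1},
  {"tx":-0.012,"ty":-0.014,"tz":0.087,"wx":0.034,"wy":-0.178,"wz":0.002,"gripper":-1},
])

```text
clock: 4.17
tool_pos: [416.1, -167.3, 174.3]
tool_rot: [0.081, 0.962, -0.007, 0.259]
wrist_force: [0.3, -0.1, 0.6]
gripper_width: 86.8
```

```bash
python3 - <<'E'
from h import *
s=ctrl.state();print(s["clock"],s["tool_pos"],s["joint_pos"])
rows([(G+zg*8,RG)])
E
```

```text
4.1667 [ 416.08266054 -167.33892282  174.28094196] [ 0.89535805 -0.37902838 -0.39783913  2.37185501 -0.53164857  0.68718632
  2.23118589]
t [ 0.0063 -0.0317  0.1465] w [ 0.0472 -0.0841  0.0248] | mm 150 deg 6
```

```bash
cat > kin.py <<'E'
from h import *
import itertools
from scipy.optimize import least_squares
D=[([-1.21219058,.33322871,.0399228,1.46544056,-.01340881,1.34330247,-.05852208],[287.29,583.01,233.51],[.2269465,.9739072,-5.5e-5,-1.3e-5]),
([-.77644999,.02334357,.27559413,1.71325461,-.00676001,1.40506988,.86140836],[469.95,210.60,290.72],[.105,.995,0,0]),
([-.44604767,-.11666846,.72609268,1.87522045,.07895692,1.35324567,1.61770119],[427.97,-191.79,260.32],[.106,.994,0,.001]),
([.25153222,-.37809763,.12881151,2.343264,-.08534872,.76406566,1.81013737],[396.77,-175.40,175.73],[.093,.973,-.005,.211]),
([.89535805,-.37902838,-.39783913,2.37185501,-.53164857,.68718632,2.23118589],[416.08,-167.34,174.28],[.081,.962,-.007,.259])]
def mats(q,s,c):
    M=R.identity();out=[]
    for i in range(7):
        ang=s[i]*q[i]+c[i]
        M=M*R.from_euler("z" if i%2==0 else "y",ang);out.append(M)
    return out
def lens(q,s,c,L): # L: base h, upper, forearm, tool + y/x offsets
    m=mats(q,s,c);return np.array([0,0,L[0]])+m[1].apply([L[4],0,L[1]])+m[3].apply([L[5],0,L[2]])+m[5].apply([L[6],0,L[3]])+m[6].apply([0,0,0]),m[6]
def fit():
    best=None
    for s in itertools.product([1,-1],repeat=4):
        sg=[s[0],1,s[1],1,s[2],1,s[3]]
        f=lambda x:np.concatenate([(mats(q,sg,[x[0],0,0,0,0,0,x[1]])[6].inv()*R.from_quat(o)).as_rotvec() for q,p,o in D])
        for x0 in itertools.product([0,1.57,3.14,-1.57],repeat=2):
            r=least_squares(f,x0)
            if best is None or r.cost<best[0]: best=(r.cost,sg,r.x)
    _,sg,x=best;c=[x[0],0,0,0,0,0,x[1]]
    r=least_squares(lambda L:np.concatenate([lens(q,sg,c,L)[0]-p for q,p,o in D]+[.01*L[4:]]),[350,400,400,250,0,0,0])
    return best,sg,c,r
if __name__=="__main__":
    b,sg,c,r=fit();print(b);print(np.round(r.x,1),np.abs(r.fun).max())
E
python3 kin.py
```

```text
(np.float64(1.5053258352634353e-06), [-1, 1, -1, 1, -1, 1, -1], array([0.00157495, 1.57224814]))
[  51.9  420.1  444.2  222.8  -60.  -106.3 -105.2] 42.75895012868301
```

```bash
sed -i 's/A=np.radians(35)/A=np.radians(18)/' h.py; python3 - <<'E'
from h import *
rows([(G+zg*8-90*zg,RG),(G+8*zg,RG)])
E
```

```text
t [-0.0101 -0.0279  0.0584] w [0.0431 0.1992 0.0316] | mm 65 deg 12
t [-0.    0.    0.09] w [0. 0. 0.] | mm 90 deg 0
```

Call:
send_rows([
  {"tx":-0.01,"ty":-0.028,"tz":0.058,"wx":0.043,"wy":0.199,"wz":0.032,"gripper":-1},
  {"tx":-0.01,"ty":-0.028,"tz":0.058,"wx":0.043,"wy":0.199,"wz":0.032,"gripper":-1},
  {"tx":-0.01,"ty":-0.028,"tz":0.058,"wx":0.043,"wy":0.199,"wz":0.032,"gripper":-1},
  {"tx":-0.01,"ty":-0.028,"tz":0.058,"wx":0.043,"wy":0.199,"wz":0.032,"gripper":-1},
  {"tx":-0.01,"ty":-0.028,"tz":0.058,"wx":0.043,"wy":0.199,"wz":0.032,"gripper":-1},
])

```text
clock: 4.58
tool_pos: [448.4, -199.6, 127.4]
tool_rot: [0.104, 0.982, -0.015, 0.155]
wrist_force: [0.3, 0.1, -0.7]
gripper_width: 86.9
```

```bash
python3 - <<'E'
from h import *
s=ctrl.state();print(s["clock"],s["tool_pos"],s["joint_pos"])
rows([(G+zg*8-90*zg,RG),(G+zg*8,RG)]);rows([(G+zg*8,RG)])
E
```

```text
4.5833 [ 448.42317565 -199.62199216  127.39740693] [ 1.01739954 -0.08591186 -0.61570097  2.1909606  -0.16474539  0.71997842
  1.86388271]
t [-0.0009  0.0001 -0.0003] w [ 0.0018 -0.0019 -0.001 ] | mm 1 deg 0
t [-0.    0.    0.09] w [0. 0. 0.] | mm 90 deg 0
t [-0.0011 -0.0001  0.0897] w [ 0.0018 -0.0019 -0.001 ] | mm 90 deg 0
```

```bash
sed -i 's/A=np.radians(18)/A=np.radians(28)/' h.py; python3 - <<'E'
from h import *
rows([(G+zg*8-50*zg,RG),(G+8*zg,RG)])
E
```

```text
t [ 0.0063 -0.      0.0403] w [ 0.0017 -0.1686 -0.0012] | mm 41 deg 10
t [-0.    0.    0.05] w [0. 0. 0.] | mm 50 deg 0
```

Call:
send_rows([
  {"tx":0.006,"ty":0,"tz":0.04,"wx":0.002,"wy":-0.169,"wz":-0.001,"gripper":-1},
  {"tx":0.006,"ty":0,"tz":0.04,"wx":0.002,"wy":-0.169,"wz":-0.001,"gripper":-1},
  {"tx":0.006,"ty":0,"tz":0.04,"wx":0.002,"wy":-0.169,"wz":-0.001,"gripper":-1},
  {"tx":0.006,"ty":0,"tz":0.04,"wx":0.002,"wy":-0.169,"wz":-0.001,"gripper":-1},
])

```text
clock: 4.92
tool_pos: [452.9, -200.8, 87.6]
tool_rot: [0.102, 0.965, -0.026, 0.24]
wrist_force: [0.7, -0.1, 0.5]
gripper_width: 87.0
```

```bash
python3 - <<'E'
from h import *
s=ctrl.state();print(s["clock"],s["tool_pos"],s["joint_pos"])
rows([(G+zg*8-50*zg,RG),(G+zg*8,RG)]);rows([(G+zg*8,RG)])
s=ctrl.snapshot("top");cv2.imwrite("pics/t2.png",cv2.resize(s["frame"][120:290,200:400],None,fx=4,fy=3.5))
E
```

```text
4.9167 [ 452.93204795 -200.77671793   87.64792521] [ 0.99424086 -0.09894944 -0.57517017  2.36086547 -0.36981472  0.40771996
  2.07516281]
t [-0.0013  0.0003  0.0013] w [-0.0024 -0.0018 -0.0004] | mm 2 deg 0
t [-0.    0.    0.05] w [0. 0. 0.] | mm 50 deg 0
t [-0.0014  0.0004  0.0513] w [-0.0024 -0.0018 -0.0004] | mm 51 deg 0
```

View pics/t2.png

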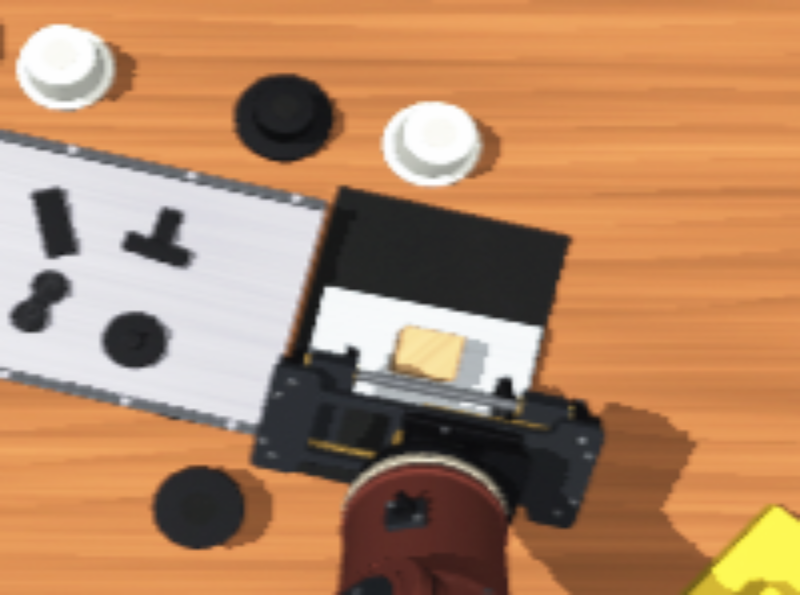

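Call:
send_rows([
  {"tx":-0.001,"ty":0,"tz":0.025,"wx":-0.002,"wy":-0.002,"wz":0,"gripper":-1},
  {"tx":-0.001,"ty":0,"tz":0.051,"wx":-0.002,"wy":-0.002,"wz":0,"gripper":-1},
  {"tx":-0.001,"ty":0,"tz":0.051,"wx":-0.002,"wy":-0.002,"wz":0,"gripper":-1},
  {"tx":-0.001,"ty":0,"tz":0.051,"wx":-0.002,"wy":-0.002,"wz":0,"gripper":-1},
])

```text
clock: 5.3
tool_pos: [480.3, -206.5, 44.0]
tool_rot: [0.101, 0.965, -0.025, 0.242]
wrist_force: [0.2, -0.4, 0.2]
gripper_width: 86.8
```

```bash
python3 - <<'E'
from h import *
s=ctrl.state();print(s["clock"],s["tool_pos"],s["joint_pos"])
rows([(G+zg*8,RG)])
E
```

```text
5.3 [ 480.29443359 -206.49317954   44.03506898] [ 0.98273317  0.06797068 -0.60872976  2.34166063 -0.1740278   0.26416156
  1.90349184]
t [ 0.0029  0.0002 -0.0003] w [0.0017 0.0021 0.0001] | mm 3 deg 0
```

Call:
send_rows([
  {"tx":0.002,"ty":0,"tz":0,"wx":0,"wy":0,"wz":0,"gripper":-1},
  {"tx":0.002,"ty":0,"tz":0,"wx":0,"wy":0,"wz":0,"gripper":1},
  {"tx":0.002,"ty":0,"tz":0,"wx":0,"wy":0,"wz":0,"gripper":1},
  {"tx":0.002,"ty":0,"tz":0,"wx":0,"wy":0,"wz":0,"gripper":1},
  {"tx":0.002,"ty":0,"tz":0,"wx":0,"wy":0,"wz":0,"gripper":1},
  {"tx":0.002,"ty":0,"tz":0,"wx":0,"wy":0,"wz":0,"gripper":1},
  {"tx":0.002,"ty":0,"tz":0,"wx":0,"wy":0,"wz":0,"gripper":1},
  {"tx":0.002,"ty":0,"tz":0,"wx":0,"wy":0,"wz":0,"gripper":1},
], grip_force=58)

```text
clock: 5.97
tool_pos: [477.3, -206.4, 42.4]
tool_rot: [0.102, 0.965, -0.025, 0.242]
wrist_force: [0.7, 0.1, 0.2]
gripper_width: 48.3
```

```bash
python3 - <<'E'
from h import *
s=ctrl.state();print(s["clock"],s["tool_pos"],s["tool_rot"],s["wrist_force"],s["gripper_width"],s["joint_pos"])
p=np.array(s["tool_pos"]);q=R.from_quat(s["tool_rot"])
lift=p+[20,-10,160]
# final orientation from here
rows([(lift,q),(lift,RF(90))])
b=(q.inv()*RF(90)).as_rotvec()
print("half rot w",b/2*180/np.pi/60)
E
```

```text
5.9667 [ 477.31361207 -206.40516074   42.40504526] [ 0.10161317  0.96455281 -0.02539284  0.24221446] [0.70549418 0.14954629 0.15196247] 48.33629616119151 [ 0.986893    0.06542406 -0.61088944  2.3494739  -0.18047626  0.25741749
  1.91050546]
t [-0.0947 -0.0056 -0.1308] w [0. 0. 0.] | mm 162 deg 0
t [0. 0. 0.] w [-0.4828  1.1443  1.5892] | mm 0 deg 121
half rot w [-0.24137617  0.57215515  0.79457898]
```

```bash
cat >> h.py <<'E'
def tcp(yp,z,ang,xp=0,C=PC):
    "TCP so that lower front corner of the blade (scraper z=0 face) is at plate y=yp, height z"
    b=np.radians(ang);zs=-np.sin(b)*T+np.cos(b)*UP;u=np.cos(b)*T+np.sin(b)*UP
    g=C+yp*T+xp*X+z*UP+38*u+46*zs;Q=RF(ang);return g+8*Q.as_matrix()[:,2],Q
E
python3 - <<'E'
from h import *
for a in(85,90):print(tcp(-80,42,a)[0])
s=ctrl.state();p=np.array(s["tool_pos"]);q=R.from_quat(s["tool_rot"])
Pt,Qt=tcp(-110,140,85);print(Pt)
b=(q.inv()*Qt).as_rotvec()
mid=q*R.from_rotvec(b/2);print("mid approach",mid.as_matrix()[:,2])
Pm=np.array([490,-230,240])
rows([(p+[15,-5,50],q),(Pm,mid),(Pt,Qt)])
E
```

```text
[ 503.46967954 -107.15665421   79.50745041]
[ 502.73303905 -110.20156107   76.2442275 ]
[ 496.41541615 -136.31548423  177.50745041]
mid approach [ 0.1303264   0.37602021 -0.91740058]
t [-0.0375 -0.0018 -0.0366] w [0. 0. 0.] | mm 52 deg 0
t [-0.0711 -0.0186 -0.1293] w [-0.2046  0.5417  0.797 ] | mm 149 deg 59
t [0.0543 0.0324 0.0934] w [-0.2046  0.5417  0.797 ] | mm 113 deg 59
```

Call:
send_rows([
  {"tx":0,"ty":0,"tz":0,"wx":0,"wy":0,"wz":0,"gripper":1},
  {"tx":0,"ty":0,"tz":0,"wx":0,"wy":0,"wz":0,"gripper":1},
  {"tx":0,"ty":0,"tz":0,"wx":0,"wy":0,"wz":0,"gripper":1},
  {"tx":0,"ty":0,"tz":0,"wx":0,"wy":0,"wz":0,"gripper":1},
  {"tx":0,"ty":0,"tz":0,"wx":0,"wy":0,"wz":0,"gripper":1},
], grip_force=58)

```text
clock: 6.38
tool_pos: [477.3, -206.4, 42.3]
tool_rot: [0.102, 0.965, -0.025, 0.242]
wrist_force: [-1.3, 0.2, 1.4]
gripper_width: 39.8
```

Call:
send_rows([
  {"tx":-0.009,"ty":0,"tz":-0.009,"wx":0,"wy":0,"wz":0,"gripper":1},
  {"tx":-0.02,"ty":-0.001,"tz":-0.02,"wx":0,"wy":0,"wz":0,"gripper":1},
  {"tx":-0.03,"ty":-0.002,"tz":-0.03,"wx":0,"wy":0,"wz":0,"gripper":1},
  {"tx":-0.037,"ty":-0.002,"tz":-0.037,"wx":0,"wy":0,"wz":0,"gripper":1},
  {"tx":-0.037,"ty":-0.002,"tz":-0.037,"wx":0,"wy":0,"wz":0,"gripper":1},
])

```text
clock: 6.8
tool_pos: [492.6, -211.8, 93.8]
tool_rot: [0.101, 0.964, -0.026, 0.243]
wrist_force: [0.9, -0.7, -4.8]
gripper_width: 39.5
```

```bash
python3 - <<'E'
from h import *
s=ctrl.state();print(s["clock"],s["tool_pos"],s["wrist_force"],s["gripper_width"],s["joint_pos"])
p=np.array(s["tool_pos"]);q=R.from_quat(s["tool_rot"])
Pt,Qt=tcp(-110,140,85)
b=(q.inv()*Qt).as_rotvec()
rows([([490,-230,230],q*R.from_rotvec(b/2)),(Pt,Qt)])
E
```

```text
6.8 [ 492.5681348  -211.83957529   93.81690089] [ 0.93634613 -0.72169435 -4.83965698] 39.468736085835864 [ 1.00545645 -0.01312029 -0.61557049  2.27763105 -0.23788811  0.39758503
  1.94647682]
t [-0.0656 -0.0184 -0.1193] w [-0.2043  0.5425  0.7974] | mm 137 deg 59
t [0.0568 0.0356 0.0842] w [-0.2043  0.5425  0.7974] | mm 108 deg 59
```

Call:
send_rows([
  {"tx":-0.015,"ty":-0.004,"tz":-0.027,"wx":-0.01,"wy":0.027,"wz":0.04,"gripper":1},
  {"tx":-0.03,"ty":-0.009,"tz":-0.055,"wx":-0.03,"wy":0.08,"wz":0.12,"gripper":1},
  {"tx":-0.045,"ty":-0.013,"tz":-0.085,"wx":-0.055,"wy":0.15,"wz":0.22,"gripper":1},
  {"tx":-0.06,"ty":-0.018,"tz":-0.11,"wx":-0.08,"wy":0.21,"wz":0.31,"gripper":1},
  {"tx":-0.066,"ty":-0.018,"tz":-0.119,"wx":-0.105,"wy":0.28,"wz":0.41,"gripper":1},
  {"tx":-0.066,"ty":-0.018,"tz":-0.119,"wx":-0.13,"wy":0.35,"wz":0.51,"gripper":1},
  {"tx":-0.066,"ty":-0.018,"tz":-0.119,"wx":-0.16,"wy":0.42,"wz":0.62,"gripper":1},
  {"tx":-0.066,"ty":-0.018,"tz":-0.119,"wx":-0.185,"wy":0.49,"wz":0.72,"gripper":1},
  {"tx":-0.066,"ty":-0.018,"tz":-0.119,"wx":-0.204,"wy":0.543,"wz":0.797,"gripper":1},
  {"tx":-0.066,"ty":-0.018,"tz":-0.119,"wx":-0.204,"wy":0.543,"wz":0.797,"gripper":1},
])

```text
clock: 7.63
tool_pos: [488.9, -231.6, 225.4]
tool_rot: [0.459, 0.864, 0.202, -0.034]
wrist_force: [-1.6, -1.6, -6.1]
gripper_width: 39.6
```

```bash
python3 - <<'E'
from h import *
s=ctrl.state();print(s["clock"],s["tool_pos"],s["wrist_force"],s["gripper_width"],s["joint_pos"])
Pt,Qt=tcp(-110,140,85)
rows([(Pt,Qt)])
E
```

```text
7.6333 [ 488.94319923 -231.64766459  225.35662454] [-1.55254779 -1.61199765 -6.0870522 ] 39.6315519871682 [ 1.05803365  0.25209246 -0.5162417   1.67699264 -0.28525597  1.35089928
  1.22149237]
t [0.0583 0.0382 0.0811] w [-0.2046  0.5364  0.7866] | mm 107 deg 58
```

Call:
send_rows([
  {"tx":0.003,"ty":0.002,"tz":0.004,"wx":-0.01,"wy":0.03,"wz":0.045,"gripper":1},
  {"tx":0.008,"ty":0.005,"tz":0.011,"wx":-0.035,"wy":0.09,"wz":0.13,"gripper":1},
  {"tx":0.014,"ty":0.009,"tz":0.02,"wx":-0.06,"wy":0.16,"wz":0.23,"gripper":1},
  {"tx":0.021,"ty":0.014,"tz":0.03,"wx":-0.085,"wy":0.22,"wz":0.33,"gripper":1},
  {"tx":0.028,"ty":0.018,"tz":0.039,"wx":-0.11,"wy":0.29,"wz":0.43,"gripper":1},
  {"tx":0.035,"ty":0.023,"tz":0.049,"wx":-0.135,"wy":0.36,"wz":0.53,"gripper":1},
  {"tx":0.042,"ty":0.028,"tz":0.059,"wx":-0.16,"wy":0.43,"wz":0.63,"gripper":1},
  {"tx":0.05,"ty":0.033,"tz":0.07,"wx":-0.19,"wy":0.5,"wz":0.73,"gripper":1},
  {"tx":0.058,"ty":0.038,"tz":0.081,"wx":-0.205,"wy":0.536,"wz":0.787,"gripper":1},
  {"tx":0.058,"ty":0.038,"tz":0.081,"wx":-0.205,"wy":0.536,"wz":0.787,"gripper":1},
])

```text
clock: 8.47
tool_pos: [494.6, -133.0, 176.2]
tool_rot: [0.69, 0.546, 0.374, -0.295]
wrist_force: [-0.8, -0.1, -5.5]
gripper_width: 39.5
```

```bash
python3 - <<'E'
from h import *
s=ctrl.state();print(s["clock"],s["tool_pos"],s["wrist_force"],s["gripper_width"],s["joint_pos"])
rows([tcp(-110,140,85)]);rows([tcp(-85,54,85)])
for n in("top","side"):
    s=ctrl.snapshot(n);c=proj(s,tcp(-110,140,85)[0]).astype(int);f=s["frame"]
    y0=max(0,c[1]-100);x0=max(0,c[0]-130);cv2.imwrite(f"pics/{n}3.png",cv2.resize(f[y0:y0+200,x0:x0+260],None,fx=3,fy=3,interpolation=cv2.INTER_CUBIC));print(x0,y0)
E
```

```text
8.4667 [ 494.60713227 -132.95108721  176.21174034] [-0.79197161 -0.09171019 -5.5368923 ] 39.485741651964794 [ 1.0810409   0.48767545 -0.45535636  1.77995963 -0.68760035  1.4329762
  0.67837686]
t [-0.0005  0.0025 -0.0031] w [-0.0035  0.0025  0.003 ] | mm 4 deg 0
t [-0.0588  0.0026  0.0649] w [-0.0035  0.0025  0.003 ] | mm 88 deg 0
151 108
147 54
```

View pics/side3.png

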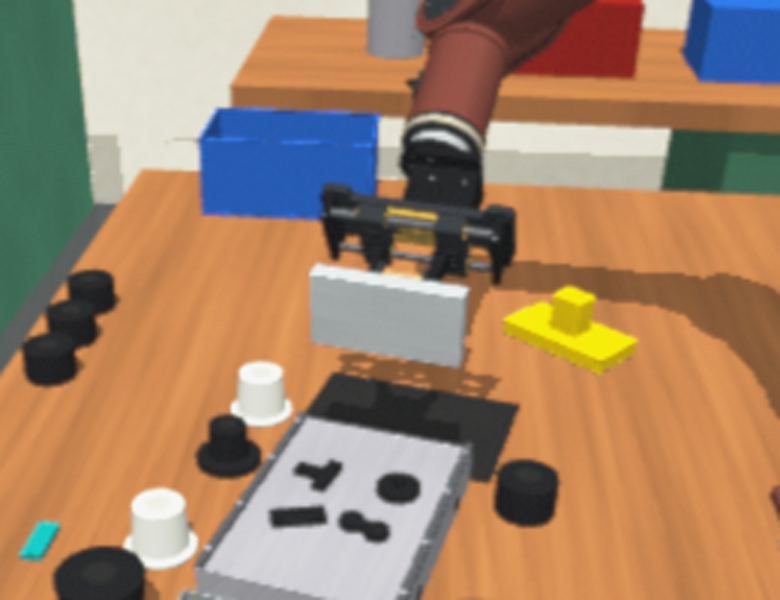

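```bash
cat >> h.py <<'E'
def slab(st=None):
    "predicted front-face corners from state: tl(+X..),  scraper frame from the tool"
    st=st or ctrl.state();Q=R.from_quat(st["tool_rot"]);p=np.array(st["tool_pos"])
    S=Q*R.from_rotvec([0,0,0]);m=Q.as_matrix();yt=m[:,1];zt=m[:,2];xt=m[:,0]
    # zs at angle A from -zt: at grasp zt=sinA*h-cosA*up, up = zs
    zs=-np.cos(A)*zt+ np.sin(A)*np.cross(yt,zt)*SG; dn=np.cross(yt,zs)*SD
    g=p-8*zt
    return {(i,j):g-46*zs+38*i*dn+72.5*j*yt for i in(-1,1) for j in(-1,1)},zs,dn
SG=1;SD=1
E
python3 - <<'E'
import h;from h import *
st=ctrl.state()
c,zs,dn=slab(st);print(zs,dn)
s=ctrl.snapshot("side")
for k in c:print(k,np.round(c[k]),np.round((proj(s,c[k])-[147,54])*3))
E
```

```text
[-0.11625348 -0.46361745  0.87837577] [-0.19411276 -0.85671256 -0.47787427]
(-1, -1) [437. -71. 161.] [455. 353.]
(-1, 1) [ 578. -104.  162.] [304. 327.]
(1, -1) [ 422. -136.  124.] [467. 355.]
(1, 1) [ 563. -169.  126.] [325. 331.]
```

```bash
sed -i 's/^SG=1;/SG=-1;/' h.py; python3 - <<'E'
import h;from h import *
st=ctrl.state()
c,zs,dn=slab(st);print(zs,dn)
s=ctrl.snapshot("side")
for k in c:print(k,np.round(c[k]),np.round((proj(s,c[k])-[147,54])*3))
E
```

```text
[-0.22610427 -0.96939014  0.09570593] [-0.01065711 -0.09578272 -0.99534521]
(-1, -1) [436. -77. 217.] [460. 293.]
(-1, 1) [ 577. -110.  219.] [306. 269.]
(1, -1) [435. -84. 141.] [455. 364.]
(1, 1) [ 576. -117.  143.] [307. 339.]
```

```bash
python3 - <<'E'
from h import *
rows([tcp(-85,54,85,2)])
E
```

```text
t [-0.0611  0.0003  0.0691] w [-0.0009  0.0082  0.0142] | mm 92 deg 1
```

Call:
send_rows([
  {"tx":-0.015,"ty":0,"tz":0.017,"wx":0,"wy":0.002,"wz":0.003,"gripper":1},
  {"tx":-0.03,"ty":0,"tz":0.034,"wx":0,"wy":0.004,"wz":0.007,"gripper":1},
  {"tx":-0.045,"ty":0,"tz":0.05,"wx":0,"wy":0.008,"wz":0.014,"gripper":1},
  {"tx":-0.056,"ty":0,"tz":0.063,"wx":0,"wy":0.008,"wz":0.014,"gripper":1},
  {"tx":-0.061,"ty":0,"tz":0.069,"wx":0,"wy":0.008,"wz":0.014,"gripper":1},
  {"tx":-0.061,"ty":0,"tz":0.069,"wx":0,"wy":0.008,"wz":0.014,"gripper":1},
])

```text
clock: 9.17
tool_pos: [503.3, -111.1, 90.7]
tool_rot: [0.691, 0.543, 0.375, -0.297]
wrist_force: [-0.3, 0.1, -4.0]
gripper_width: 39.4
```

```bash
python3 - <<'E'
from h import *
st=ctrl.state();print(st["clock"],st["tool_pos"],st["wrist_force"],st["joint_pos"])
c,zs,dn=slab(st);print(zs,dn)
for k in c:
    d=c[k]-PC;print(k,"plate xyz",np.round([d@X,d@T,d[2]],1))
rows([tcp(-85,54,85,2)])
for n in("top","side"):
    s=ctrl.snapshot(n);cc=proj(s,PC-85*T+[0,0,60]).astype(int);x0,y0=cc-[85,65]
    cv2.imwrite(f"pics/{n}4.png",cv2.resize(s["frame"][y0:y0+130,x0:x0+170],None,fx=4.5,fy=4.5,interpolation=cv2.INTER_CUBIC))
    print(n,{k:np.round((proj(s,c[k])-[x0,y0])*4.5).tolist() for k in c})
    for xx in(-82,82): print(np.round((proj(s,PC-85*T+xx*X+[0,0,48])-[x0,y0])*4.5),end=" ")
a=cv2.imread("pics/top4.png");b=cv2.imread("pics/side4.png");o=cv2.resize(np.vstack([a,b]),None,fx=.51,fy=.51,interpolation=cv2.INTER_AREA)
E
```

```text
9.1667 [ 503.26354615 -111.13240263   90.66553907] [-0.34124626  0.0841457  -4.01562894] [ 1.04364322  0.60620919 -0.45189523  1.83179245 -0.68231568  1.28355658
  0.75297903]
[-0.23349721 -0.96867452  0.08455016] [-0.02352881 -0.08129963 -0.99641195]
(-1, -1) plate xyz [-71.6 -77.4 129.3]
(-1, 1) plate xyz [ 73.4 -77.4 128.7]
(1, -1) plate xyz [-71.9 -83.9  53.5]
(1, 1) plate xyz [ 73.1 -83.8  53. ]
t [ 0.0001  0.0013 -0.0014] w [-0.0024 -0.0025 -0.0028] | mm 2 deg 0
top {(-1, -1): [336.0, 413.0], (-1, 1): [403.0, 150.0], (1, -1): [350.0, 420.0], (1, 1): [412.0, 174.0]}
[348. 437.] [418. 161.] side {(-1, -1): [498.0, 228.0], (-1, 1): [273.0, 190.0], (1, -1): [493.0, 327.0], (1, 1): [277.0, 287.0]}
[508. 337.] [265. 290.]
```

View pics/side4.png

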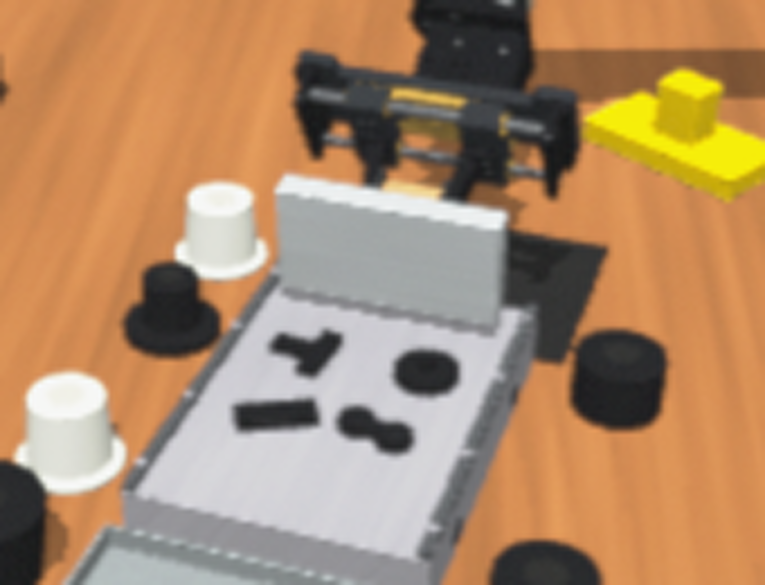

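Call:
send_rows([
  {"tx":-0.0034,"ty":0,"tz":0.0022,"wx":0,"wy":0,"wz":0,"gripper":1},
  {"tx":-0.0067,"ty":0,"tz":0.0044,"wx":0,"wy":0,"wz":0,"gripper":1},
  {"tx":-0.0067,"ty":0,"tz":0.0044,"wx":0,"wy":0,"wz":0,"gripper":1},
])

```text
clock: 9.52
tool_pos: [503.1, -111.9, 82.9]
tool_rot: [0.691, 0.542, 0.375, -0.297]
wrist_force: [0.3, 0.0, -5.5]
gripper_width: 39.5
```

Call:
send_rows([
  {"tx":-0.0012,"ty":0,"tz":0.0008,"wx":0,"wy":0,"wz":0,"gripper":1},
  {"tx":-0.0012,"ty":0,"tz":0.0008,"wx":0,"wy":0,"wz":0,"gripper":1},
])

```text
clock: 9.68
tool_pos: [503.1, -111.5, 81.7]
tool_rot: [0.691, 0.542, 0.375, -0.297]
wrist_force: [-0.1, 0.8, -4.6]
gripper_width: 39.7
```

```bash
cat > st.py <<'E'
from h import *
st=ctrl.state();print(st["clock"],np.round(st["tool_pos"],1),np.round(st["wrist_force"],1),np.round(st["torque"],2),np.round(st["joint_pos"],2))
c,zs,dn=slab(st);print("ang",round(np.degrees(np.arccos(zs[2])),1))
for k in c:
    d=c[k]-PC;print(k,"plate xyz",np.round([d@X,d@T,d[2]],1))
E
python3 st.py
```

```text
9.6833 [ 503.1 -111.5   81.7] [-0.1  0.8 -4.6] [-2.06  0.59 -0.02] [ 1.04  0.62 -0.45  1.83 -0.68  1.27  0.76]
ang 85.2
(-1, -1) plate xyz [-71.6 -77.7 120.4]
(-1, 1) plate xyz [ 73.4 -77.9 119.7]
(1, -1) plate xyz [-71.9 -84.1  44.6]
(1, 1) plate xyz [ 73.1 -84.3  44. ]
```

Call:
send_rows([
  {"tx":-0.0008,"ty":0,"tz":0.0005,"wx":0,"wy":0,"wz":0,"gripper":1},
  {"tx":-0.0008,"ty":0,"tz":0.0005,"wx":0,"wy":0,"wz":0,"gripper":1},
])

```text
clock: 9.85
tool_pos: [503.1, -111.4, 80.8]
tool_rot: [0.691, 0.542, 0.375, -0.297]
wrist_force: [-0.6, 0.3, -5.2]
gripper_width: 39.6
```

Call:
send_rows([
  {"tx":-0.0008,"ty":0,"tz":0.0005,"wx":0,"wy":0,"wz":0,"gripper":1},
  {"tx":-0.0008,"ty":0,"tz":0.0005,"wx":0,"wy":0,"wz":0,"gripper":1},
])

```text
clock: 10.02
tool_pos: [503.2, -111.4, 80.1]
tool_rot: [0.691, 0.542, 0.375, -0.297]
wrist_force: [-0.9, 0.2, -3.9]
gripper_width: 39.3
```

Call:
send_rows([
  {"tx":-0.0008,"ty":0,"tz":0.0005,"wx":0,"wy":0,"wz":0,"gripper":1},
  {"tx":-0.0008,"ty":0,"tz":0.0005,"wx":0,"wy":0,"wz":0,"gripper":1},
])

```text
clock: 10.18
tool_pos: [503.3, -111.4, 79.8]
tool_rot: [0.691, 0.542, 0.376, -0.298]
wrist_force: [-3.6, -1.9, 4.0]
gripper_width: 39.7
```

Call:
send_rows([
  {"tx":0,"ty":0,"tz":0,"wx":0,"wy":0,"wz":0,"gripper":1},
])

```text
clock: 10.27
tool_pos: [503.3, -111.4, 79.8]
tool_rot: [0.691, 0.542, 0.376, -0.298]
wrist_force: [-4.2, -2.4, 6.4]
gripper_width: 39.7
```

Call:
send_rows([
  {"tx":0,"ty":0,"tz":0,"wx":0,"wy":0,"wz":0,"gripper":1},
  {"tx":0,"ty":0,"tz":0,"wx":0,"wy":0,"wz":0,"gripper":1},
])

```text
clock: 10.43
tool_pos: [503.3, -111.4, 79.8]
tool_rot: [0.691, 0.542, 0.376, -0.297]
wrist_force: [-4.8, -2.5, 5.6]
gripper_width: 39.7
```

```bash
python3 st.py; python3 - <<'E'
from h import *
q=R.from_quat(ctrl.state()["tool_rot"]).inv()
print("T",q.apply(T),"down",q.apply(-UP),"X",q.apply(X))
print((q*tcp(0,42,85)[1]).as_rotvec(degrees=True)/60)
E
```

```text
10.4333 [ 503.3 -111.4   79.8] [-4.8 -2.5  5.6] [-0.26  0.03  0.53] [ 1.04  0.62 -0.45  1.83 -0.68  1.27  0.76]
ang 85.3
(-1, -1) plate xyz [-71.5 -77.6 118.5]
(-1, 1) plate xyz [ 73.5 -77.8 117.9]
(1, -1) plate xyz [-71.8 -83.9  42.7]
(1, 1) plate xyz [ 73.2 -84.   42.1]
T [ 0.54092298 -0.00097097  0.84107157] down [-0.84106296  0.00404579  0.54092211] X [ 0.00392802  0.99999134 -0.00137181]
[-0.00131828 -0.00422296 -0.00374809]
```

Call:
send_rows([
  {"tx":0.0027,"ty":0,"tz":0.0042,"wx":0,"wy":0,"wz":0,"gripper":1},
  {"tx":0.0054,"ty":0,"tz":0.0084,"wx":0,"wy":0,"wz":0,"gripper":1},
  {"tx":0.0081,"ty":0,"tz":0.0126,"wx":0,"wy":0,"wz":0,"gripper":1},
  {"tx":0.0108,"ty":0,"tz":0.0168,"wx":0,"wy":0,"wz":0,"gripper":1},
])

```text
clock: 10.77
tool_pos: [508.9, -92.6, 79.8]
tool_rot: [0.691, 0.541, 0.376, -0.296]
wrist_force: [-0.7, -5.1, 5.7]
gripper_width: 39.6
```

```bash
python3 st.py
```

```text
10.7667 [508.9 -92.6  79.8] [-0.7 -5.1  5.7] [-0.6  -0.13 -0.1 ] [ 1.03  0.61 -0.46  1.86 -0.7   1.24  0.76]
ang 85.2
(-1, -1) plate xyz [-70.4 -57.9 118.4]
(-1, 1) plate xyz [ 74.6 -58.3 118. ]
(1, -1) plate xyz [-70.6 -64.3  42.6]
(1, 1) plate xyz [ 74.4 -64.7  42.2]
```

Call:
send_rows([
  {"tx":0.0032,"ty":0,"tz":0.005,"wx":0,"wy":0,"wz":0,"gripper":1},
  {"tx":0.0065,"ty":0,"tz":0.0101,"wx":0,"wy":0,"wz":0,"gripper":1},
  {"tx":0.0097,"ty":0,"tz":0.0151,"wx":0,"wy":0,"wz":0,"gripper":1},
  {"tx":0.013,"ty":0,"tz":0.0202,"wx":0,"wy":0,"wz":0,"gripper":1},
  {"tx":0.0162,"ty":0,"tz":0.0252,"wx":0,"wy":0,"wz":0,"gripper":1},
  {"tx":0.0195,"ty":0,"tz":0.0303,"wx":0,"wy":0,"wz":0,"gripper":1},
])

```text
clock: 11.27
tool_pos: [517.5, -57.6, 79.8]
tool_rot: [0.691, 0.541, 0.376, -0.296]
wrist_force: [-1.3, -5.3, 5.7]
gripper_width: 39.7
```

```bash
python3 st.py
```

```text
11.2667 [517.5 -57.6  79.8] [-1.3 -5.3  5.7] [-0.62 -0.18 -0.07] [ 1.    0.6  -0.49  1.89 -0.73  1.19  0.75]
ang 85.2
(-1, -1) plate xyz [-70.3 -21.8 118.3]
(-1, 1) plate xyz [ 74.7 -22.2 118. ]
(1, -1) plate xyz [-70.5 -28.2  42.6]
(1, 1) plate xyz [ 74.5 -28.6  42.2]
```

Call:
send_rows([
  {"tx":0.0032,"ty":0,"tz":0.005,"wx":0,"wy":0,"wz":0,"gripper":1},
  {"tx":0.0065,"ty":0,"tz":0.0101,"wx":0,"wy":0,"wz":0,"gripper":1},
  {"tx":0.0097,"ty":0,"tz":0.0151,"wx":0,"wy":0,"wz":0,"gripper":1},
  {"tx":0.013,"ty":0,"tz":0.0202,"wx":0,"wy":0,"wz":0,"gripper":1},
  {"tx":0.0162,"ty":0,"tz":0.0252,"wx":0,"wy":0,"wz":0,"gripper":1},
  {"tx":0.0195,"ty":0,"tz":0.0303,"wx":0,"wy":0,"wz":0,"gripper":1},
  {"tx":0.0227,"ty":0,"tz":0.0353,"wx":0,"wy":0,"wz":0,"gripper":1},
  {"tx":0.026,"ty":0,"tz":0.0404,"wx":0,"wy":0,"wz":0,"gripper":1},
])

```text
clock: 11.93
tool_pos: [529.0, -10.9, 79.8]
tool_rot: [0.691, 0.541, 0.376, -0.296]
wrist_force: [-1.3, -5.2, 6.2]
gripper_width: 39.7
```

```bash
python3 st.py; python3 - <<'E'
from h import *
s=ctrl.snapshot("side");cv2.imwrite("pics/s5.png",cv2.resize(s["frame"][150:340,150:370],None,fx=3.5,fy=3.1,interpolation=cv2.INTER_CUBIC))
E
```

```text
11.9333 [529.  -10.9  79.8] [-1.3 -5.2  6.2] [-0.6  -0.21 -0.11] [ 0.95  0.58 -0.53  1.94 -0.78  1.12  0.73]
ang 85.2
(-1, -1) plate xyz [-70.1  26.2 118.3]
(-1, 1) plate xyz [ 74.9  25.8 118. ]
(1, -1) plate xyz [-70.3  19.9  42.6]
(1, 1) plate xyz [74.7 19.4 42.2]
```

View pics/s5.png

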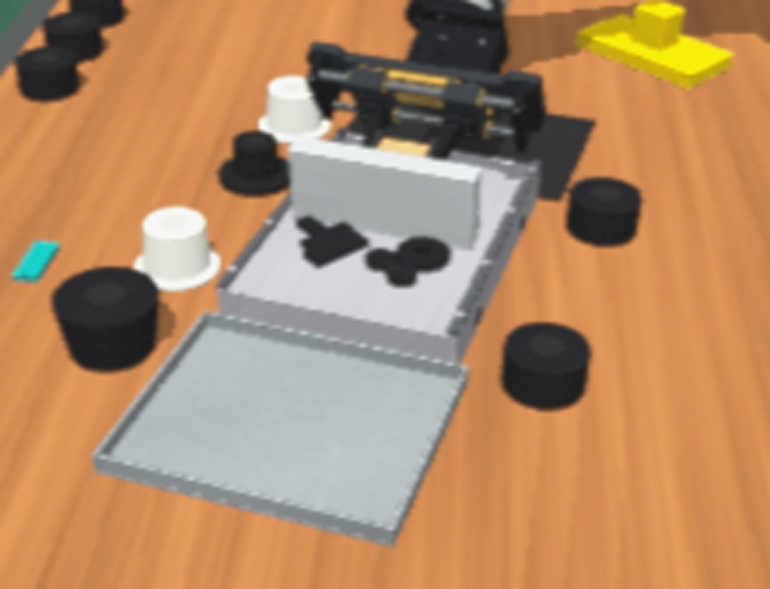

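Call:
send_rows([
  {"tx":0.0032,"ty":0,"tz":0.005,"wx":0,"wy":0,"wz":0,"gripper":1},
  {"tx":0.0065,"ty":0,"tz":0.0101,"wx":0,"wy":0,"wz":0,"gripper":1},
  {"tx":0.0097,"ty":0,"tz":0.0151,"wx":0,"wy":0,"wz":0,"gripper":1},
  {"tx":0.013,"ty":0,"tz":0.0202,"wx":0,"wy":0,"wz":0,"gripper":1},
  {"tx":0.0162,"ty":0,"tz":0.0252,"wx":0,"wy":0,"wz":0,"gripper":1},
  {"tx":0.0195,"ty":0,"tz":0.0303,"wx":0,"wy":0,"wz":0,"gripper":1},
  {"tx":0.0227,"ty":0,"tz":0.0353,"wx":0,"wy":0,"wz":0,"gripper":1},
])

```text
clock: 12.57
tool_pos: [538.9, 29.7, 79.8]
tool_rot: [0.691, 0.541, 0.376, -0.296]
wrist_force: [-1.7, -6.2, 8.3]
gripper_width: 39.3
```

Call:
send_rows([
  {"tx":0.0032,"ty":0,"tz":0.005,"wx":0,"wy":0,"wz":0,"gripper":1},
  {"tx":0.0065,"ty":0,"tz":0.0101,"wx":0,"wy":0,"wz":0,"gripper":1},
  {"tx":0.0097,"ty":0,"tz":0.0151,"wx":0,"wy":0,"wz":0,"gripper":1},
  {"tx":0.013,"ty":0,"tz":0.0202,"wx":0,"wy":0,"wz":0,"gripper":1},
  {"tx":0.0162,"ty":0,"tz":0.0252,"wx":0,"wy":0,"wz":0,"gripper":1},
  {"tx":0.0195,"ty":0,"tz":0.0303,"wx":0,"wy":0,"wz":0,"gripper":1},
])

```text
clock: 13.07
tool_pos: [547.5, 64.7, 79.8]
tool_rot: [0.691, 0.541, 0.376, -0.296]
wrist_force: [-1.2, -6.9, 8.8]
gripper_width: 39.5
```

```bash
python3 st.py
```

```text
13.0667 [547.5  64.7  79.8] [-1.2 -6.9  8.8] [-0.22 -0.27 -0.09] [ 0.87  0.57 -0.59  1.99 -0.85  1.    0.7 ]
ang 85.2
(-1, -1) plate xyz [-69.9 104.1 118.3]
(-1, 1) plate xyz [ 75.1 103.7 117.9]
(1, -1) plate xyz [-70.1  97.8  42.6]
(1, 1) plate xyz [74.9 97.3 42.2]
```

Call:
send_rows([
  {"tx":0.0032,"ty":0,"tz":0.005,"wx":0,"wy":0,"wz":0,"gripper":1},
  {"tx":0.0065,"ty":0,"tz":0.0101,"wx":0,"wy":0,"wz":0,"gripper":1},
  {"tx":0.0097,"ty":0,"tz":0.0151,"wx":0,"wy":0,"wz":0,"gripper":1},
  {"tx":0.013,"ty":0,"tz":0.0202,"wx":0,"wy":0,"wz":0,"gripper":1},
  {"tx":0.0152,"ty":0,"tz":0.0235,"wx":0,"wy":0,"wz":0,"gripper":1},
])

```text
clock: 13.48
tool_pos: [553.9, 92.5, 79.8]
tool_rot: [0.691, 0.541, 0.376, -0.297]
wrist_force: [-1.5, -4.3, 7.8]
gripper_width: 39.5
```

Call:
send_rows([
  {"tx":0.0024,"ty":0,"tz":0.0028,"wx":0,"wy":0,"wz":0,"gripper":1},
  {"tx":0.0048,"ty":0,"tz":0.0066,"wx":0,"wy":0,"wz":0,"gripper":1},
  {"tx":0.0075,"ty":0,"tz":0.0108,"wx":0,"wy":0,"wz":0,"gripper":1},
  {"tx":0.0102,"ty":0,"tz":0.015,"wx":0,"wy":0,"wz":0,"gripper":1},
  {"tx":0.0102,"ty":0,"tz":0.015,"wx":0,"wy":0,"wz":0,"gripper":1},
])

```text
clock: 13.9
tool_pos: [556.4, 111.9, 78.9]
tool_rot: [0.691, 0.542, 0.375, -0.298]
wrist_force: [1.4, 0.6, -3.0]
gripper_width: 39.5
```

```bash
python3 st.py; python3 - <<'E'
from h import *
s=ctrl.snapshot("side");cv2.imwrite("pics/s6.png",cv2.resize(s["frame"][170:340,150:350],None,fx=4,fy=3.5,interpolation=cv2.INTER_CUBIC))
E
```

```text
13.9 [556.4 111.9  78.9] [ 1.4  0.6 -3. ] [-1.39  0.09 -0.05] [ 0.82  0.57 -0.63  2.01 -0.9   0.93  0.68]
ang 85.2
(-1, -1) plate xyz [-72.4 151.8 117.7]
(-1, 1) plate xyz [ 72.6 151.8 116.9]
(1, -1) plate xyz [-72.8 145.4  41.9]
(1, 1) plate xyz [ 72.2 145.5  41.1]
```

View pics/s6.png

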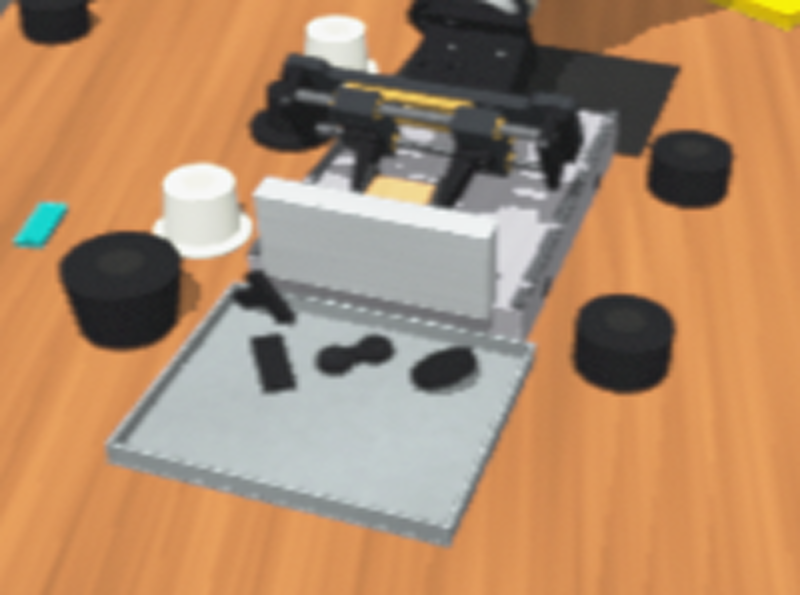

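Call:
send_rows([
  {"tx":0.01,"ty":0,"tz":-0.0065,"wx":0,"wy":0,"wz":0,"gripper":1},
  {"tx":0.025,"ty":0,"tz":-0.0162,"wx":0,"wy":0,"wz":0,"gripper":1},
  {"tx":0.045,"ty":0,"tz":-0.029,"wx":0,"wy":0,"wz":0,"gripper":1},
  {"tx":0.067,"ty":0,"tz":-0.043,"wx":0,"wy":0,"wz":0,"gripper":1},
  {"tx":0.067,"ty":0,"tz":-0.043,"wx":0,"wy":0,"wz":0,"gripper":1},
])

```text
clock: 14.37
tool_pos: [558.8, 110.5, 163.3]
tool_rot: [0.69, 0.543, 0.376, -0.296]
wrist_force: [2.2, 0.3, -4.5]
gripper_width: 39.6
```

```bash
python3 st.py; python3 - <<'E'
from h import *
rows([tcp(-100,130,90),tcp(10,60,90,0,MC),tcp(10,10,90,0,MC)])
s=ctrl.snapshot("side")
for r in ctrl.look_for("chip_c",s)[:6]:
    d=np.array(r["location"])-PC-215*T;print(round(r["p"],2),np.round(r["location"]),"tray xy",np.round([d@X,d@T]))
cv2.imwrite("pics/s7.png",cv2.resize(s["frame"][200:340,150:320],None,fx=4.5,fy=4.2,interpolation=cv2.INTER_CUBIC))
E
```

```text
14.3667 [558.8 110.5 163.3] [ 2.2  0.3 -4.5] [-1.98  0.42 -0.21] [ 0.84  0.41 -0.65  1.98 -0.91  1.05  0.56]
ang 85.2
(-1, -1) plate xyz [-69.8 151.2 201.7]
(-1, 1) plate xyz [ 75.2 151.  201.6]
(1, -1) plate xyz [-69.9 144.8 125.9]
(1, 1) plate xyz [ 75.1 144.6 125.9]
t [-0.1335 -0.0024 -0.2087] w [ 0.0006  0.0805 -0.0005] | mm 248 deg 5
t [-1.111e-01  1.000e-04 -5.990e-02] w [0. 0. 0.] | mm 126 deg 0
t [-0.0441  0.      0.0235] w [0. 0. 0.] | mm 50 deg 0
0.7 [505. 192.  19.] tray xy [-69. -40.]
0.56 [575. 172.   7.] tray xy [  4. -43.]
0.49 [638. 136.  22.] tray xy [ 74. -63.]
```

View pics/s7.png

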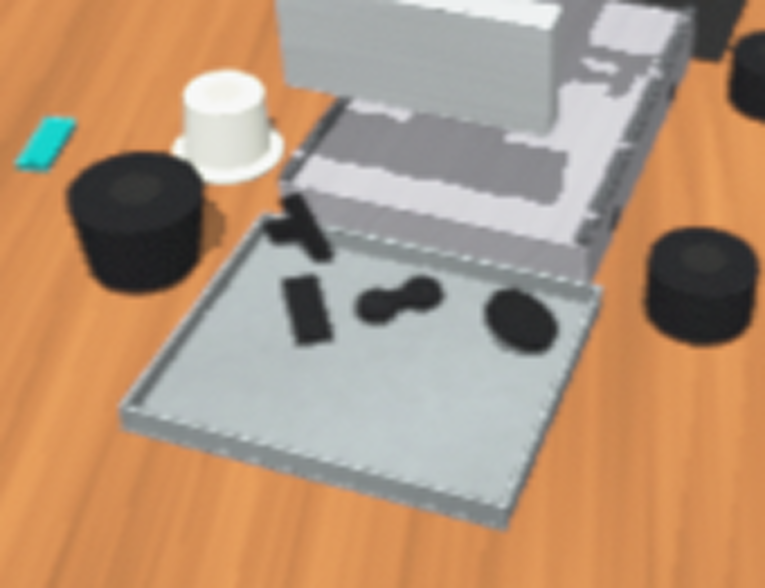

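Call:
send_rows([
  {"tx":-0.012,"ty":0,"tz":-0.018,"wx":0,"wy":0.01,"wz":0,"gripper":1},
  {"tx":-0.03,"ty":0,"tz":-0.047,"wx":0,"wy":0.03,"wz":0,"gripper":1},
  {"tx":-0.05,"ty":-0.001,"tz":-0.078,"wx":0,"wy":0.05,"wz":0,"gripper":1},
  {"tx":-0.07,"ty":-0.002,"tz":-0.11,"wx":0,"wy":0.08,"wz":0,"gripper":1},
  {"tx":-0.09,"ty":-0.002,"tz":-0.141,"wx":0,"wy":0.08,"wz":0,"gripper":1},
  {"tx":-0.11,"ty":-0.002,"tz":-0.172,"wx":0,"wy":0.08,"wz":0,"gripper":1},
  {"tx":-0.126,"ty":-0.002,"tz":-0.197,"wx":0,"wy":0.08,"wz":0,"gripper":1},
  {"tx":-0.1335,"ty":-0.002,"tz":-0.209,"wx":0,"wy":0.08,"wz":0,"gripper":1},
  {"tx":-0.1335,"ty":-0.002,"tz":-0.209,"wx":0,"wy":0.08,"wz":0,"gripper":1},
])

```text
clock: 15.22
tool_pos: [496.0, -134.6, 157.6]
tool_rot: [0.677, 0.526, 0.404, -0.319]
wrist_force: [0.6, 0.1, -5.4]
gripper_width: 39.6
```

```bash
python3 st.py; python3 - <<'E'
from h import *
rows([tcp(10,60,90,0,MC),tcp(10,14,90,0,MC)])
s=ctrl.snapshot("top");f=s["frame"]
c,_,_=slab();print({k:np.round(proj(s,c[k])).tolist() for k in c})
E
```

```text
15.2167 [ 496.  -134.6  157.6] [ 0.6  0.1 -5.4] [-2.15  0.51  0.02] [ 1.11  0.57 -0.47  1.78 -0.71  1.44  0.72]
ang 89.9
(-1, -1) plate xyz [ -72.8 -104.7  199.8]
(-1, 1) plate xyz [  72.2 -105.8  198.8]
(1, -1) plate xyz [ -73.3 -104.8  123.8]
(1, 1) plate xyz [  71.7 -105.9  122.8]
t [-0.1029  0.0021 -0.0581] w [ 0.0032  0.0016 -0.0093] | mm 118 deg 1
t [-0.0406  0.      0.0216] w [0. 0. 0.] | mm 46 deg 0
{(-1, -1): [256.0, 235.0], (-1, 1): [272.0, 172.0], (1, -1): [256.0, 235.0], (1, 1): [271.0, 177.0]}
```

Call:
send_rows([
  {"tx":-0.02,"ty":0,"tz":-0.011,"wx":0.001,"wy":0,"wz":-0.002,"gripper":1},
  {"tx":-0.05,"ty":0.001,"tz":-0.028,"wx":0.002,"wy":0.001,"wz":-0.005,"gripper":1},
  {"tx":-0.08,"ty":0.002,"tz":-0.045,"wx":0.003,"wy":0.002,"wz":-0.009,"gripper":1},
  {"tx":-0.103,"ty":0.002,"tz":-0.058,"wx":0.003,"wy":0.002,"wz":-0.009,"gripper":1},
  {"tx":-0.103,"ty":0.002,"tz":-0.058,"wx":0.003,"wy":0.002,"wz":-0.009,"gripper":1},
])

```text
clock: 15.68
tool_pos: [472.8, -230.6, 91.4]
tool_rot: [0.673, 0.53, 0.404, -0.32]
wrist_force: [-1.8, 0.3, -5.2]
gripper_width: 39.4
```

Call:
send_rows([
  {"tx":-0.01,"ty":0,"tz":0.0053,"wx":0,"wy":0,"wz":0,"gripper":1},
  {"tx":-0.025,"ty":0,"tz":0.0133,"wx":0,"wy":0,"wz":0,"gripper":1},
  {"tx":-0.036,"ty":0,"tz":0.0192,"wx":0,"wy":0,"wz":0,"gripper":1},
  {"tx":-0.0406,"ty":0,"tz":0.0216,"wx":0,"wy":0,"wz":0,"gripper":1},
  {"tx":-0.0406,"ty":0,"tz":0.0216,"wx":0,"wy":0,"wz":0,"gripper":1},
])

```text
clock: 16.1
tool_pos: [474.8, -225.4, 49.0]
tool_rot: [0.671, 0.532, 0.405, -0.321]
wrist_force: [0.1, 0.2, -4.3]
gripper_width: 39.8
```

```bash
python3 st.py; python3 - <<'E'
from h import *
rows([tcp(10,10,90,0,MC),tcp(10,5.5,90,0,MC)])
s=ctrl.snapshot("side");c=proj(s,MC+[0,0,40]).astype(int);x0,y0=c-[90,75]
cv2.imwrite("pics/s8.png",cv2.resize(s["frame"][y0:y0+140,x0:x0+180],None,fx=4.2,fy=4.2,interpolation=cv2.INTER_CUBIC))
c,_,_=slab();print({k:np.round((proj(s,c[k])-[x0,y0])*4.2).tolist() for k in c})
E
```

```text
16.1 [ 474.8 -225.4   49. ] [ 0.1  0.2 -4.3] [-2.1  0.6  0. ] [ 1.14  0.81 -0.38  1.63 -0.59  1.45  0.85]
ang 90.2
(-1, -1) plate xyz [ -72.8 -199.3   90.9]
(-1, 1) plate xyz [  72.2 -198.2   90.9]
(1, -1) plate xyz [ -72.8 -199.    14.9]
(1, 1) plate xyz [  72.2 -197.9   14.9]
t [-0.0072  0.0001 -0.0035] w [-0.0062 -0.0038  0.0034] | mm 8 deg 0
t [-0.004   0.      0.0021] w [0. 0. 0.] | mm 4 deg 0
{(-1, -1): [473.0, 283.0], (-1, 1): [282.0, 251.0], (1, -1): [465.0, 372.0], (1, 1): [280.0, 339.0]}
```

View pics/s8.png

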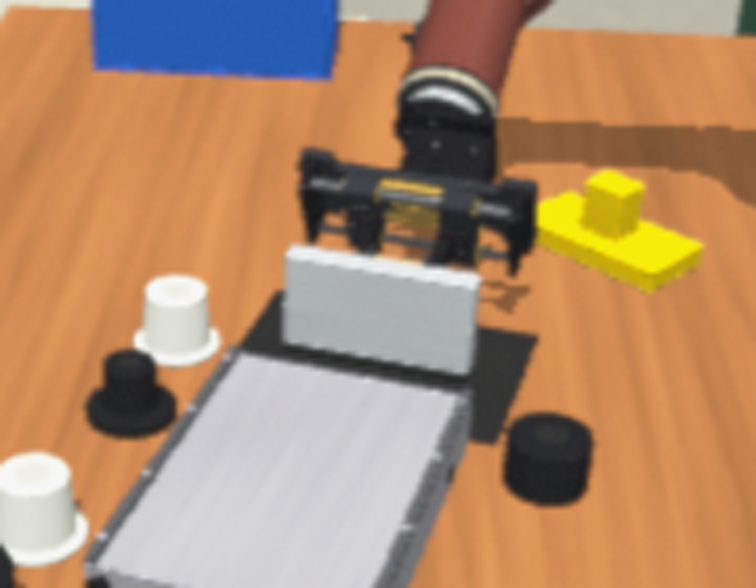

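Call:
send_rows([
  {"tx":-0.0044,"ty":0,"tz":0.0023,"wx":0,"wy":0,"wz":0,"gripper":1},
  {"tx":-0.0079,"ty":0,"tz":0.0042,"wx":0,"wy":0,"wz":0,"gripper":1},
  {"tx":-0.0079,"ty":0,"tz":0.0042,"wx":0,"wy":0,"wz":0,"gripper":1},
])

```text
clock: 16.4
tool_pos: [475.0, -227.1, 40.8]
tool_rot: [0.671, 0.532, 0.405, -0.319]
wrist_force: [-0.3, 0.8, -5.2]
gripper_width: 39.3
```

Call:
send_rows([
  {"tx":-0.0009,"ty":0,"tz":0.0005,"wx":0,"wy":0,"wz":0,"gripper":1},
  {"tx":-0.0009,"ty":0,"tz":0.0005,"wx":0,"wy":0,"wz":0,"gripper":1},
])

```text
clock: 16.57
tool_pos: [475.2, -227.2, 40.3]
tool_rot: [0.671, 0.532, 0.405, -0.319]
wrist_force: [-0.3, -0.2, -5.2]
gripper_width: 39.4
```

```bash
python3 st.py
```

```text
16.5667 [ 475.2 -227.2   40.3] [-0.3 -0.2 -5.2] [-2.17  0.53  0.  ] [ 1.14  0.83 -0.38  1.63 -0.59  1.44  0.86]
ang 90.1
(-1, -1) plate xyz [ -72.  -200.7   82. ]
(-1, 1) plate xyz [  72.9 -199.9   82.3]
(1, -1) plate xyz [ -71.9 -200.6    6. ]
(1, 1) plate xyz [  73.1 -199.7    6.3]
```

Call:
send_rows([
  {"tx":-0.0009,"ty":0,"tz":0.0005,"wx":0,"wy":0,"wz":0,"gripper":1},
  {"tx":-0.0009,"ty":0,"tz":0.0005,"wx":0,"wy":0,"wz":0,"gripper":1},
])

```text
clock: 16.73
tool_pos: [475.2, -227.2, 39.2]
tool_rot: [0.671, 0.532, 0.405, -0.319]
wrist_force: [-0.2, -0.2, -5.6]
gripper_width: 39.8
```

Call:
send_rows([
  {"tx":-0.0009,"ty":0,"tz":0.0005,"wx":0,"wy":0,"wz":0,"gripper":1},
  {"tx":-0.0009,"ty":0,"tz":0.0005,"wx":0,"wy":0,"wz":0,"gripper":1},
])

```text
clock: 16.9
tool_pos: [475.3, -227.2, 38.9]
tool_rot: [0.671, 0.532, 0.405, -0.32]
wrist_force: [-2.0, -1.5, 2.6]
gripper_width: 39.9
```

Call:
send_rows([
  {"tx":0.0002,"ty":0,"tz":-0.0001,"wx":0,"wy":0,"wz":0,"gripper":1},
  {"tx":0.0002,"ty":0,"tz":-0.0001,"wx":0,"wy":0,"wz":0,"gripper":1},
], grip_force=15)

```text
clock: 17.07
tool_pos: [475.2, -227.2, 38.9]
tool_rot: [0.671, 0.532, 0.405, -0.319]
wrist_force: [-1.4, -2.8, 3.1]
gripper_width: 39.7
```

Call:
send_rows([
  {"tx":0,"ty":0,"tz":0,"wx":0,"wy":0,"wz":0,"gripper":0.3},
  {"tx":0,"ty":0,"tz":0,"wx":0,"wy":0,"wz":0,"gripper":-0.2},
  {"tx":0,"ty":0,"tz":0,"wx":0,"wy":0,"wz":0,"gripper":-0.6},
  {"tx":0,"ty":0,"tz":0,"wx":0,"wy":0,"wz":0,"gripper":-0.6},
  {"tx":0,"ty":0,"tz":0,"wx":0,"wy":0,"wz":0,"gripper":-0.6},
  {"tx":0,"ty":0,"tz":0,"wx":0,"wy":0,"wz":0,"gripper":-0.6},
  {"tx":0,"ty":0,"tz":0,"wx":0,"wy":0,"wz":0,"gripper":-0.6},
])

```text
clock: 17.65
tool_pos: [475.2, -227.0, 38.3]
tool_rot: [0.671, 0.532, 0.405, -0.32]
wrist_force: [-0.6, 0.0, -0.3]
gripper_width: 67.7
```

```bash
python3 st.py; python3 - <<'E'
from h import *
s=ctrl.snapshot("side");c=proj(s,MC+[0,0,40]).astype(int);x0,y0=c-[90,75]
cv2.imwrite("pics/s9.png",cv2.resize(s["frame"][y0:y0+140,x0:x0+180],None,fx=4.2,fy=4.2,interpolation=cv2.INTER_CUBIC))
E
```

```text
17.65 [ 475.2 -227.    38.3] [-0.6  0.  -0.3] [-0.98  0.3  -0.02] [ 1.14  0.83 -0.38  1.63 -0.59  1.44  0.86]
ang 90.1
(-1, -1) plate xyz [ -72.1 -200.5   80. ]
(-1, 1) plate xyz [  72.9 -199.6   80.3]
(1, -1) plate xyz [ -72.  -200.3    4. ]
(1, 1) plate xyz [  73.  -199.5    4.3]
```

View pics/s9.png

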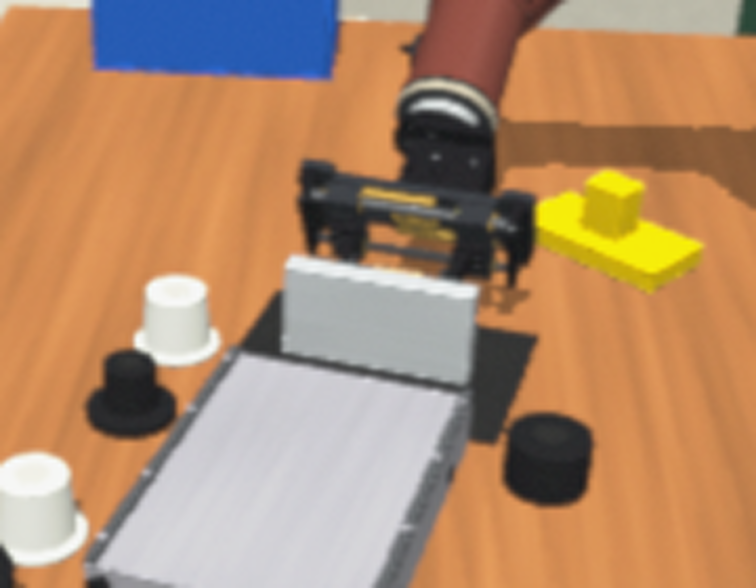

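Call:
send_rows([
  {"tx":0,"ty":0,"tz":-0.006,"wx":0,"wy":0,"wz":0,"gripper":-0.6},
  {"tx":0,"ty":0,"tz":-0.016,"wx":0,"wy":0,"wz":0,"gripper":-0.6},
  {"tx":0,"ty":0,"tz":-0.03,"wx":0,"wy":0,"wz":0,"gripper":-0.6},
  {"tx":0,"ty":0,"tz":-0.05,"wx":0,"wy":0,"wz":0,"gripper":-0.6},
  {"tx":0,"ty":0,"tz":-0.07,"wx":0,"wy":0,"wz":0,"gripper":-0.6},
  {"tx":0.035,"ty":0,"tz":-0.09,"wx":0,"wy":0,"wz":0,"gripper":-0.6},
  {"tx":0.07,"ty":0,"tz":-0.11,"wx":0,"wy":0,"wz":0,"gripper":-0.6},
  {"tx":0.1,"ty":0,"tz":-0.125,"wx":0,"wy":0,"wz":0,"gripper":-0.6},
  {"tx":0.1,"ty":0,"tz":-0.125,"wx":0,"wy":0,"wz":0,"gripper":-0.6},
  {"tx":0.1,"ty":0,"tz":-0.125,"wx":0,"wy":0,"wz":0,"gripper":-0.6},
])

```text
clock: 18.53
tool_pos: [460.6, -290.5, 187.6]
tool_rot: [0.672, 0.533, 0.405, -0.317]
wrist_force: [-0.6, -0.3, -0.1]
gripper_width: 69.6
```

```bash
python3 - <<'E'
from h import *
a=ctrl.snapshot("side");b=ctrl.snapshot("top")
for s in(a,b):
  for r in ctrl.look_for("chip_c",s)[:6]:
    d=np.array(r["location"])-PC-215*T;print(round(r["p"],2),np.round(r["location"]),"tray xy",np.round([d@X,d@T]))
  print([(round(r["p"],2),np.round(r["location"])) for r in ctrl.look_for("scraper",s)[:2]])
x=a["frame"][130:330,150:400];c=proj(b,PC).astype(int);y=b["frame"][110:270,100:350]
x=cv2.resize(x,(390*1,312),interpolation=cv2.INTER_CUBIC);
tr=b["frame"][130:230,100:225];tr=cv2.resize(tr,(390,312),interpolation=cv2.INTER_CUBIC)
y2=cv2.resize(b["frame"][150:290,250:400],(390,280),interpolation=cv2.INTER_CUBIC)
t2=cv2.resize(a["frame"][210:340,150:320],(390,280),interpolation=cv2.INTER_CUBIC)
cv2.imwrite("pics/f.png",np.vstack([np.hstack([x,tr]),np.hstack([t2,y2])]))
print(ctrl.state()["tool_pos"],ctrl.state()["clock"])
E
```

```text
0.7 [618. 184.   8.] tray xy [ 43. -21.]
0.67 [634. 138.  22.] tray xy [ 69. -62.]
0.66 [804.  47.  11.] tray xy [ 256. -110.]
0.63 [510. 192.  20.] tray xy [-64. -38.]
0.53 [574. 171.   9.] tray xy [  3. -44.]
[(0.95, array([ 291., -395.,   20.])), (0.73, array([ 483., -188.,   44.]))]
0.67 [571. 170.  10.] tray xy [  0. -46.]
0.51 [511. 189.  19.] tray xy [-63. -41.]
[(0.82, array([ 473., -205.,   80.])), (0.79, array([ 291., -409.,   25.]))]
[ 459.91318571 -288.88363842  184.30624737] 18.8333
```

View pics/f.png

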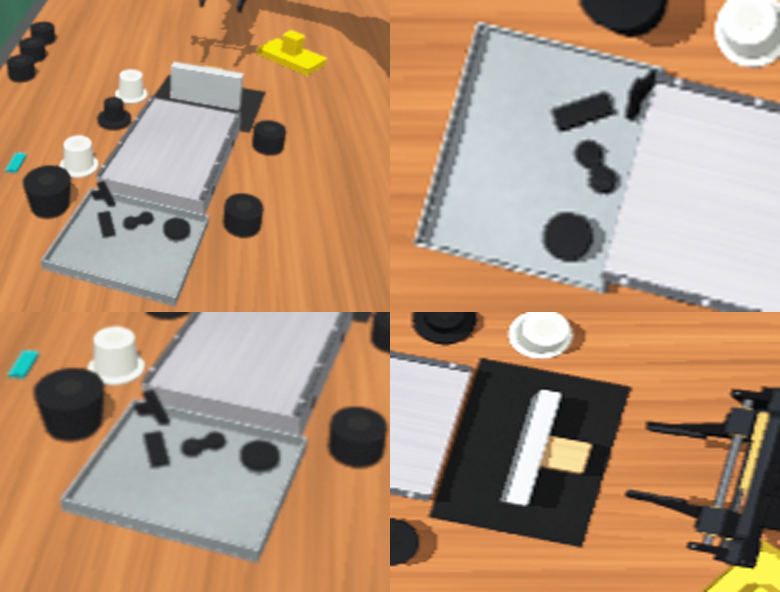

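```bash
python3 - <<'E'
from h import *
def blob(s,uv):
    n,l=cv2.connectedComponents((cv2.cvtColor(s["frame"],cv2.COLOR_BGR2HSV)[...,2]<60).astype(np.uint8))
    u,v=map(int,uv);w=l[v-3:v+4,u-3:u+4];w=w[w>0];i=np.bincount(w).argmax();ys,xs=np.where(l==i)
    c=cv2.boundingRect(np.c_[xs,ys].astype(np.int32));return np.array([xs.mean(),ys.mean()]),c,np.c_[xs,ys]
def tri(a,ua,b,ub):
    A=[];B=[]
    for s,u in((a,ua),(b,ub)):
        d=ray(s,u);d/=np.linalg.norm(d);P=np.eye(3)-np.outer(d,d);A.append(P);B.append(P@s["xyz"])
    return np.linalg.solve(sum(A),sum(B))
a=ctrl.snapshot("side");b=ctrl.snapshot("top")
for nm,ua,ub in[("T",(216.3,253.2),(180.1,159.5)),("runner",(150+205/390*170,210+132/280*130),(100+208/390*125,130+170/3.12)),("disc",(150+260/390*170,210+143/280*130),(100+178/390*125,130+238/3.12))]:
    A=blob(a,ua);B=blob(b,ub);p=tri(a,A[0],b,B[0]);d=p-PC-215*T
    print(nm,A[1],B[1],len(A[2]),len(B[2]),np.round(p,1),"tray",np.round([d@X,d@T],1))
    if nm=="T":
        for z in(3,18,25,42):
            t=A[2][A[2][:,1].argmax()],A[2][A[2][:,1].argmin()]
            print(z,[np.round([(atz(a,u,z)-PC-215*T)@X,(atz(a,u,z)-PC-215*T)@T]) for u in t])
        for z in(3,18,25,42):
            P=np.array([atz(b,u,z)-PC-215*T for u in B[2]]);print("top",z,"x",np.round([(P@X).min(),(P@X).max()]),"y",np.round([(P@T).min(),(P@T).max()]))
E
```

```text
T (209, 247, 14, 15) (176, 153, 9, 15) 93 62 [634.1 128.4  21.9] tray [ 71.6 -71.1]
3 [array([ 61., -70.]), array([  98., -115.])]
18 [array([ 54., -54.]), array([ 90., -98.])]
25 [array([ 50., -47.]), array([ 86., -91.])]
42 [array([ 42., -30.]), array([ 77., -72.])]
top 3 x [53. 96.] y [-76. -59.]
top 18 x [52. 93.] y [-79. -63.]
top 25 x [51. 92.] y [-80. -64.]
top 42 x [49. 90.] y [-84. -68.]
runner (230, 267, 18, 9) (160, 176, 12, 16) 91 103 [573.3 166.6   5.7] tray [  3.5 -48.3]
disc (256, 270, 15, 13) (150, 199, 15, 14) 161 167 [512.  186.9  13.4] tray [-60.8 -43. ]
```

```bash
python3 -c "
from station import ctrl
s=ctrl.state();print(s['clock'],s['wrist_force'],abs(s['qd']).max());print(ctrl.job_done())"
```

```text
18.9333 [-0.18194781  0.10680823  0.43021846] 0.005303234907072501
the job is handed in; nothing more can be done
None
```

The job is handed in at 18.9 s. All four offcuts are in the tray and the scraper stands on the mat with the gripper clear of it. The station reported no verdict.

- **Wipe:** I gripped the handle and turned the scraper on edge. I pressed it behind the offcuts with about 11 N and wiped to 15 mm past the tray end, with the blade about 5 degrees off vertical. The press stayed at about 10–14 N over the plate, estimated from the wrist force.
- **Standing:** I set the scraper down near the middle of the mat, let go and backed off. The last pictures show it upright there.
- **Offcuts:** The T (`chip_c`) did not lie flat. It leans against the tray's plate-side wall, with its centre about 22 mm up and 71 mm from the tray's centre, inside the 34 mm and 85 mm limits. The disc (`chip_b`) also seems to have come to rest tilted on its stub, at about 13 mm.
- **Bystanders:** The bushings and caps look unmoved in the pictures, but I did not measure them.
- **Disagreements:** A first grasp with a 35 degree tilt was out of reach, so I used 28 degrees. The blade in the side picture sat about 4 mm off its predicted place, within calibration. The network missed the T in the last top picture, so I located it by triangulating it from both cameras.

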